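Sort the heel parts and fit the heel plate at the shoemaker's bench

TASK

First swing the bench lamp fully aside, away from the wooden last, to its stop. Then sort the loose parts on the bench, black rubber heel lifts into the black tray and pale wooden plugs into the plywood tray, and press the aluminium heel plate flush into the recess in the heel of the last. When all of that is done, swing the lamp back so that its head is centred over the heel plate as nearly as it will go, and leave the jar, tin and hammer where they are.

Things in the scene. Friction and masses are not known exactly. Their poses are not given: they have to be found in the camera images.
- lamp_arm (a joint): swing of the lamp arm about its upright post: 0 to 1.6 rad, grows clockwise seen from above; near 0.3 the head hangs over the last, 1.6 is the stop away from the last (to the robot's left). Stiff: it stays where it is left; about 1 N at the knob moves it
- lamp_hinge (a point): on the axis of the lamp's post (20 mm thick, on a round steel foot 96 mm across), at the height of the arm; z points up
- lamp_head (a point): centre of the underside of the lamp head, a dark steel disc 90 mm across and 30 mm high, 240 mm from the post axis, its underside 162 mm above the bench
- lamp_knob (a point): top of the upright black knob on the lamp head, 16 mm thick, standing 42 mm above the head's top, directly above the head's centre; pinch it from above
- last: pale wooden shoe last lying sole up on a cork pad, fixed to the bench, about 270 mm long and 84 mm wide, its flat top 72 mm above the bench; origin at bench height below the centre of the recess, x points from heel to toe, y across. The heel is 70 mm wide and ends 63 mm behind the origin. The cork pad is 290 x 110 x 12 mm, centred 75 mm towards the toe
- recess (a point): centre of the mouth of the rectangular recess in the heel of the last, at the level of the top face, x from heel to toe; the recess is about 47 mm (x) by 31 mm (y) and 16 mm deep
- plate: aluminium heel plate, a block 44 mm (x) by 28 mm (y) by 16 mm high with two dark screw dots on top; origin at the centre of its underside. Fits the recess either way round; flush when pushed to the bottom
- lift1: black rubber heel lift, D-shaped, 44 mm long (x, straight front at +22 mm, rounded back at -22 mm), 40 mm wide (y), 10 mm thick, lying flat; origin at the centre of its underside; may be absent
- lift2: black rubber heel lift, D-shaped, 44 mm long (x, straight front at +22 mm, rounded back at -22 mm), 40 mm wide (y), 10 mm thick, lying flat; origin at the centre of its underside; may be absent
- lift3: black rubber heel lift, D-shaped, 44 mm long (x, straight front at +22 mm, rounded back at -22 mm), 40 mm wide (y), 10 mm thick, lying flat; origin at the centre of its underside; may be absent
- plug1: pale wooden plug, a round disc 30 mm across and 16 mm high; origin at the centre of its underside; may be absent
- plug2: pale wooden plug, a round disc 30 mm across and 16 mm high; origin at the centre of its underside; may be absent
- plug3: pale wooden plug, a round disc 30 mm across and 16 mm high; origin at the centre of its underside; may be absent
- dark_tray: square black plastic tray, 120 x 120 mm outside, 30 mm high, walls and floor 4 mm, fixed; origin at the centre of its underside
- wood_tray: oblong plywood tray, 100 mm (x) by 140 mm (y) outside, 30 mm high, walls and floor 4 mm, fixed; origin at the centre of its underside
- glue_jar: brown jar, 64 mm across, 90 mm high, to be left alone; origin at the centre of its underside
- hammer: hammer lying on the bench beyond the parts, a wooden handle and steel head, to be left alone
- tin: steel can, 72 mm across, 75 mm high, to be left alone; origin at the centre of its underside
Mind the look-alikes: they are no part of the job. Several things look just like the plate: the one meant starts nearest to the robot's base.

How it is judged (in metres and radians):
On the way, in this order (a step that is already met when the one before it is completed fails the run):
1. the lamp is swung aside to its stop (beyond 1.35 rad) (value of joint lamp_arm above 1.35 rad), for 0.2 s.
2. with the lamp still aside, every lift lies in the black tray, every plug in the plywood tray, and the plate is flush in the recess (value of joint lamp_arm above 1.2 rad and x of lift1 in the frame of dark_tray between -0.056 and 0.056 m and y of lift1 in the frame of dark_tray between -0.056 and 0.056 m and z of each of lift1, lift2, lift3 in the frame of dark_tray below 0.032 m and x of lift2 in the frame of dark_tray between -0.056 and 0.056 m and y of lift2 in the frame of dark_tray between -0.056 and 0.056 m and x of lift3 in the frame of dark_tray between -0.056 and 0.056 m and y of lift3 in the frame of dark_tray between -0.056 and 0.056 m and x of plug1 in the frame of wood_tray between -0.046 and 0.046 m and y of plug1 in the frame of wood_tray between -0.066 and 0.066 m and z of each of plug1, plug2, plug3 in the frame of wood_tray below 0.032 m and x of plug2 in the frame of wood_tray between -0.046 and 0.046 m and y of plug2 in the frame of wood_tray between -0.066 and 0.066 m and x of plug3 in the frame of wood_tray between -0.046 and 0.046 m and y of plug3 in the frame of wood_tray between -0.066 and 0.066 m and z of plate in the frame of recess below -0.014 m and horizontal distance between plate and recess below 0.005 m and angle between the z axis of plate and the z axis of recess, either way round below 0.08 rad), for 0.2 s.
3. the lamp head is back over the recess (centre within 40 mm) (horizontal distance between lamp_head and recess below 0.04 m), for 0.2 s.
At the end, for the whole second after the job is handed in: Lifts lie in the black tray and plugs in the plywood tray (origins inside the walls, below 32 mm), the plate is at least 14 mm down in the recess, centred to 5 mm, level to 0.08 rad, the lamp head's centre is within 40 mm of the recess horizontally, all at rest (x of lift1 in the frame of dark_tray between -0.056 and 0.056 m and y of lift1 in the frame of dark_tray between -0.056 and 0.056 m and z of each of lift1, lift2, lift3 in the frame of dark_tray below 0.032 m and x of lift2 in the frame of dark_tray between -0.056 and 0.056 m and y of lift2 in the frame of dark_tray between -0.056 and 0.056 m and x of lift3 in the frame of dark_tray between -0.056 and 0.056 m and y of lift3 in the frame of dark_tray between -0.056 and 0.056 m and x of plug1 in the frame of wood_tray between -0.046 and 0.046 m and y of plug1 in the frame of wood_tray between -0.066 and 0.066 m and z of each of plug1, plug2, plug3 in the frame of wood_tray below 0.032 m and x of plug2 in the frame of wood_tray between -0.046 and 0.046 m and y of plug2 in the frame of wood_tray between -0.066 and 0.066 m and x of plug3 in the frame of wood_tray between -0.046 and 0.046 m and y of plug3 in the frame of wood_tray between -0.066 and 0.066 m and z of plate in the frame of recess below -0.014 m and horizontal distance between plate and recess below 0.005 m and angle between the z axis of plate and the z axis of recess, either way round below 0.08 rad and horizontal distance between lamp_head and recess below 0.04 m and velocity of joint lamp_arm between -0.05 and 0.05 rad/s and linear speed of each of lift1, lift2, lift3, plug1, plug2, plug3, plate below 0.02 m/s); the robot touches nothing.
It fails at once if the hammer is moved more than 30 mm (distance of hammer from where it was at the start of the episode above 0.03 m).
It fails at once if the tin is moved more than 30 mm (distance of tin from where it was at the start of the episode above 0.03 m).
It fails at once if the glue jar is moved more than 30 mm (distance of glue_jar from where it was at the start of the episode above 0.03 m).
Of lift1, lift2, lift3 only 2 to 3 are there at a start; the rules pass over those that are not, and their reading is None.
Of plug1, plug2, plug3 only 2 to 3 are there at a start; the rules pass over those that are not, and their reading is None.
At some moment in a run one of lift1, lift2, lift3, plug1, plug2, plug3, plate may be knocked a few centimetres aside while the robot is not near it.
Once in a run the grip may slacken for a moment while it holds something.
It also fails if it takes over 200 s, if anything falls off the work surface, if the arm or the gripper's body presses on something with over 40 N, if the wrist force passes 120 N, or if a joint passes its speed limit or range.

ROBOT

A 6-joint arm with a two-finger parallel gripper is mounted at the origin on the work surface. World frame = base frame: x ahead of the robot, y to its left, z up, the work surface at z = 0. Lengths are in m, angles in degrees, forces in N, time in s.
With the tool pointing down it reaches from about 0.225 to 0.725 m from the base axis. Payload 3.1 kg.
Tool frame: the origin (TCP) lies midway between the tips of the shut fingers; the grasp point (between the pads) lies 19 mm behind it; z points along the fingers, y is the line along which they close (so a half turn about z gives the same grasp; the last joint's range is limited). The gripper opens to 85 mm and grips with 20 to 120 N. Pads are 22 mm wide; open, the fingers measure 114 mm over their backs; the gripper's body (76 mm by 85 mm) begins 54 mm behind the grasp point. The pads swing forward as they close: fully open they stand 13 mm farther back than shut.
Start: joints at [-71.952, 2.75, 5.684, 92.934, 0, 82.678], TCP at [0.225, -0.474, 0.231] pointing down, gripper open.
Joint ranges: [-166.93, 166.93], [-56.73, 111.36], [-69.38, 81.34], [-121.58, 131.49], [-85.45, 84.26], [-180, 180]. Speed limits (degrees/s): [159.86, 159.86, 180, 180, 180, 180].

INTERFACE

Orientations are given as a 3x3 rotation matrix whose columns are the frame's x, y, z axes.
In Python, from bench import sensors, optics, bot gives the robot as it stands. The module is installed in compiled form; this text tells all that it offers.
- The arm moves only by the tool send_rows, never from a script. Its argument "moves" is a list of rows, each an object of numbers: "dx", "dy", "dz": the shift along the tool's x, y, z in mm; "spin": the turn about the tool's z in degrees; "claw": the closure, from -1 (fully open) to 1 (shut). A call has 1 to 20 rows; each row shifts and turns the commanded pose from where the row before left it, along the tool's axes as they then stand; what a row does not reach is not made up. A row lasts 1/12 s, in which the tool goes at most 41.7 mm and 7.16 degrees, less where a joint would pass 70% of its speed; a pose out of reach is approached as far as the arm can. A call is refused whole if a number of a shift passes 41.7 or a number of a turn 7.16, either way. A call with a gripper value outside its range is refused whole. The fingers move at their own pace and stop on an object; "grip_force" is the grip in N (left out, the last holds). Time passes only in rows, so rows that do not move let the fingers close. It gives the time, the measured TCP pose, the force, the opening and the grip force at its end, in the units of the state.
- sensors.get_obs(): the state, without advancing time (a new reading comes with each control period).
- optics.snapshot(name): name is "side" or "top" or "wrist"; returns a dict with "frame" (400x640x3 uint8, red, green, blue), "depth" (400x640 float32, m along the optical axis (not along the pixel's ray), 0 where there is no reading), "fx", "fy", "cx", "cy" (pixels), "R" (3x3) and "t" (3): a world point X has camera coordinates R X + t. Camera axes: x right, y down, z forward; pixel columns grow to the right and rows downward; lengths in m; the calibration is good to about 2 mm. A picture is of the moment at which its call begins.
- bot.hand_in(): hands the job in; it is judged then, once.
The state is a dict: "t": time; "joints": joint angles; "qvel": joint speeds; "joint_efforts": joint torques, N m; "tool_pos": TCP position; "ee_rot": TCP orientation; "force": force on the tool from outside, world axes, zero at the start; "moment": the same for the moment, N m; "gripper_width": opening from 0.0 (shut) to 1.0 (fully open); "finger_force": force on a finger pad.
Only numpy, scipy, OpenCV 4.12 (cv2) and the standard library are available. Lean on these libraries where they do the work, as an engineer would, in place of code of your own. Each camera call takes 0.05 s, during which the arm holds its last target. There are 200 camera calls.

## Working session

There is one attempt and no reset: what is moved stays moved. The work goes in short steps, Python scripts to look and compute and a tool call to move; the robot and the scene stay as the last step left them, time stands still between calls to the robot, and variables do not carry over. Pictures are saved under pics/ and viewed, at most 14 in all, crops included, and the job is handed in when it is done.

Besides the shell and the picture viewer there is one more tool, called after "Call:" as name(argument=value, ...), one argument or row to a line, values as JSON. send_rows: Moves the arm, as the interface text tells. Its arguments: {"type":"object","properties":{"moves":{"type":"array","items":{"type":"object","properties":{"dx":{"type":"number"},"dy":{"type":"number"},"dz":{"type":"number"},"spin":{"type":"number"},"claw":{"type":"number"}}}},"grip_force":{"type":"number"}},"required":["moves"]}

```bash
mkdir -p pics
cat > h.py <<'E'
import numpy as np, cv2
from bench import sensors, optics, bot
def snap(n,f=None):
    s=optics.snapshot(n)
    if f: cv2.imwrite('pics/'+f,cv2.cvtColor(s['frame'],cv2.COLOR_RGB2BGR))
    return s
def ray(s,u,v,z):
    R=np.array(s['R']);t=np.array(s['t']);c=-R.T@t
    d=R.T@np.array([(u-s['cx'])/s['fx'],(v-s['cy'])/s['fy'],1.])
    return c+d*(z-c[2])/d[2]
def cloud(s):
    v,u=np.mgrid[0:400,0:640];d=s['depth']
    P=np.stack([(u-s['cx'])/s['fx']*d,(v-s['cy'])/s['fy']*d,d],-1)
    return (P-np.array(s['t']))@np.array(s['R'])
def proj(s,X):
    p=np.array(s['R'])@np.array(X)+np.array(s['t'])
    return s['fx']*p[0]/p[2]+s['cx'],s['fy']*p[1]/p[2]+s['cy']
E
python3 - <<'E'
from h import *
import pickle
np.set_printoptions(precision=4,suppress=True)
for n in('top','side'):
    s=snap(n,n+'0.png');pickle.dump(s,open(n+'0.pkl','wb'));R=np.array(s['R']);print(n,s['fx'],s['cx'],s['cy'],-R.T@np.array(s['t']),R.tolist())
o=sensors.get_obs();print(o)
E
```

```text
top 410.9467963384321 317.2300737223608 195.97560225259298 [ 0.4269 -0.0696  1.5219] [[0.023153920478151065, -0.9996556527704239, -0.012347949247924718], [-0.9953950132676146, -0.02190250026309037, -0.09332228053466535], [0.09301969430425425, 0.014451863767805185, -0.9955593805018262]]
side 459.1012721373198 323.8283203654489 197.89125548547065 [ 0.2589 -1.0149  1.0297] [[0.9584655075762026, -0.28520565034660494, -0.0012679893778517592], [-0.1890311932849797, -0.6319188315949904, -0.7516287635800527], [0.2135675039699366, 0.7206499339387966, -0.6595851680882908]]
{'t': 0.1, 'joints': array([-71.9535,   2.7908,   5.6005,  92.9347,  -0.002 ,  82.6767]), 'qvel': array([0.0252, 0.0185, 0.1414, 0.0419, 0.0161, 0.0644]), 'joint_efforts': array([  0.0025, -33.9852,  32.0935,   0.0158,  -0.0001,  -0.    ]), 'tool_pos': array([ 0.2247, -0.4738,  0.2302]), 'ee_rot': array([[ 0.9036,  0.4285, -0.0007],
       [ 0.4285, -0.9036,  0.0021],
       [ 0.0002, -0.0022, -1.    ]]), 'force': array([-0.0719, -0.1088, -0.5269]), 'moment': array([-0.0226, -0.0306,  0.0057]), 'finger_force': 0.0, 'gripper_width': 1.0053553916400482}
```

View pics/top0.png

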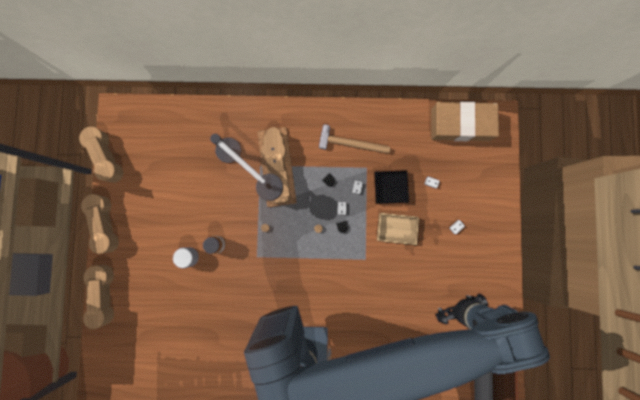

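View pics/side0.png

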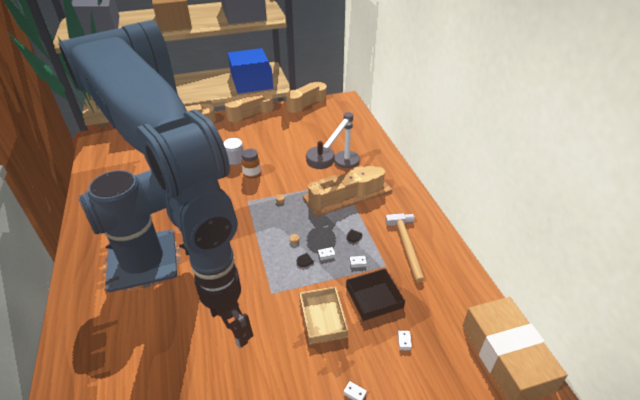

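Run:
```python
from h import *
import pickle
np.set_printoptions(precision=4,suppress=True)
s=pickle.load(open('top0.pkl','rb'));S=pickle.load(open('side0.pkl','rb'))
C=cloud(s)
for n,p in dict(plA=(358,187),plB=(342,208),plC=(432,182),plD=(457,228)).items():
    X=ray(s,*p,.016);print(n,X,np.hypot(*X[:2]),'depth',C[p[1],p[0]])
for n,p in dict(l1=(329,180),l2=(343,227)).items(): print(n,ray(s,*p,.01),C[p[1],p[0]])
for n,p in dict(p1=(266,228),p2=(318,229)).items(): print(n,ray(s,*p,.016),C[p[1],p[0]])
print('head',ray(s,270,187,.192),C[187,270],'post',C[139,217],C[150,228],'jar',C[244,212],'tin',C[258,183])
print('last heel',C[200,278],'toe',C[132,272],'trays',C[187,392],C[229,398])
b=cv2.cvtColor(s['frame'],cv2.COLOR_RGB2BGR)
cv2.imwrite('pics/c1.png',cv2.resize(b[120:270,200:480],None,fx=2.85,fy=2.85,interpolation=cv2.INTER_CUBIC))
```

```text
plA [ 0.6041 -0.1971  0.016 ] 0.6354209537074925 depth [ 0.6046 -0.1975  0.0114]
plB [ 0.5253 -0.1396  0.016 ] 0.5435135178198802 depth [ 0.5253 -0.1396  0.0151]
plC [ 0.6285 -0.4688  0.016 ] 0.7840672612311569 depth [ 0.6285 -0.4687  0.0162]
plD [ 0.4618 -0.5589  0.016 ] 0.7250012666342246 depth [ 0.4618 -0.56    0.0128]
l1 [ 0.6286 -0.0899  0.01  ] [ 0.6295 -0.09    0.003 ]
l2 [ 0.456  -0.1447  0.01  ] [ 0.456  -0.1447  0.0101]
p1 [0.4458 0.137  0.016 ] [0.4458 0.1369 0.0165]
p2 [ 0.4465 -0.0533  0.016 ] [ 0.4465 -0.0533  0.0157]
head [0.5771 0.1044 0.192 ] [0.5754 0.1024 0.2074] post [0.7307 0.2827 0.2012] [0.6975 0.2481 0.1881] jar [0.385  0.314  0.0851] tin [0.3336 0.4166 0.0741]
last heel [0.5455 0.091  0.0649] toe [0.7905 0.1199 0.0703] trays [ 0.6079 -0.3236  0.0068] [ 0.4535 -0.3476  0.0009]
```

View pics/c1.png

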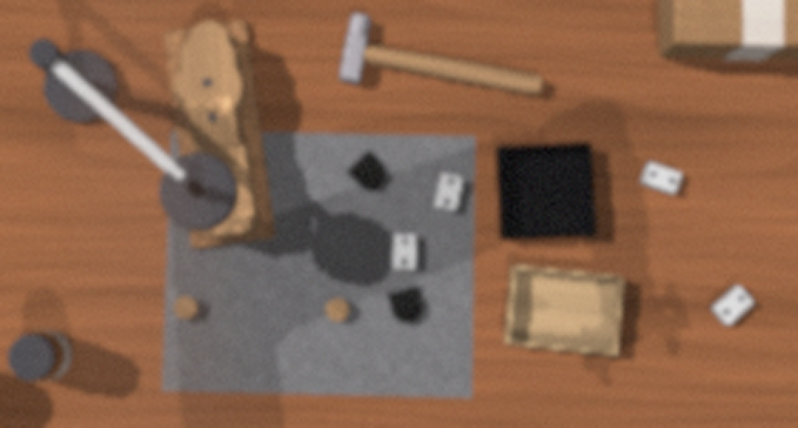

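Four blocks look like the plate: (358,187), (342,208), (432,182) and (457,228) in the top view. The one at (342,208), at (404,250) in the crop, is nearest the base (0.544 m against 0.635, 0.784 and 0.725), so it is the plate. I can see two lifts, at (329,180) and (343,227), and two plugs, at (266,228) and (318,229). The lamp head is over the heel at (270,187).

```bash
python3 - <<'E'
from h import *
import pickle
np.set_printoptions(precision=4,suppress=True)
s=pickle.load(open('top0.pkl','rb'));S=pickle.load(open('side0.pkl','rb'))
for q in (s,S):
    C=cloud(q);near=np.hypot(C[...,0]-.577,C[...,1]-.1)<.12
    m=near&(C[...,2]>.205)&(C[...,2]<.26)&(q['frame'].max(-1)<80)&(q['depth']>0)
    P=C[m];print(len(P),P.mean(0),P.max(0))
    m=near&(C[...,2]>.155)&(C[...,2]<.2)&(q['frame'].max(-1)<110)&(q['depth']>0)
    v,u=np.nonzero(m);print('head',C[m].mean(0),u.min(),u.max(),v.min(),v.max(), ray(q,(u.min()+u.max())/2,(v.min()+v.max())/2,.19))
    C2=C[(np.hypot(C[...,0]-.72,C[...,1]-.27)<.06)&(C[...,2]<.04)&(C[...,2]>.006)&(q['frame'].max(-1)<110)];print('foot',len(C2),C2.min(0),C2.max(0))
print('side knob top',ray(S,320,141,.234),'post top side',ray(S,348,117,.2), ray(s,216,138,.22))
E
python3 -c "
import cv2
b=cv2.imread('pics/side0.png');cv2.imwrite('pics/c2.png',cv2.resize(b[95:285,220:440],None,fx=3,fy=3,interpolation=cv2.INTER_CUBIC))"
```

```text
23 [0.5792 0.1062 0.2288] [0.5859 0.1124 0.2369]
head [0.5772 0.1036 0.1907] 257 282 173 200 [0.579  0.1064 0.19  ]
foot 296 [0.6887 0.2115 0.0061] [0.7784 0.3294 0.0239]
31 [0.5764 0.1019 0.2201] [0.5815 0.1068 0.2349]
head [0.5708 0.0778 0.1825] 307 333 146 168 [0.5741 0.0893 0.19  ]
foot 83 [0.684  0.2359 0.0061] [0.7684 0.3106 0.0236]
side knob top [0.5806 0.1108 0.234 ] post top side [0.7269 0.2708 0.2   ] [0.7296 0.2811 0.22  ]
```

View pics/c2.png

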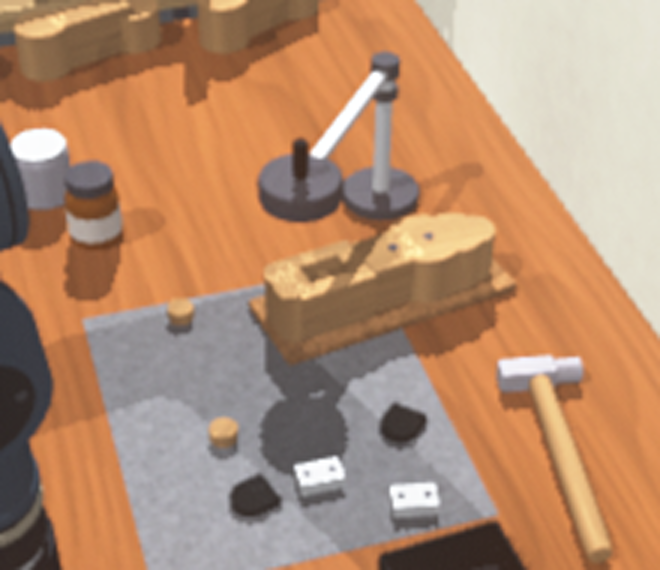

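Knob at about (0.579, 0.107, 0.234), post at about (0.733, 0.283). I'll rise, turn so that tool x points from post to head, and fly over the knob.

Call:
send_rows(
  moves=[
    {"dz": -35, "claw": -1},
    {"dz": -35},
    {"spin": -7},
    {"spin": -7},
    {"spin": -7},
    {"spin": -7},
    {"spin": -7},
    {"spin": -7},
    {"spin": -7},
    {"spin": -7},
    {"spin": -7},
    {"spin": -7},
    {"spin": -7},
    {"spin": -7},
    {"spin": -7},
    {"spin": -7},
    {"spin": -7},
    {"spin": -7},
  ],
  grip_force=30,
)

```text
invalid input
```

Call:
send_rows(
  moves=[
    {"spin": -7},
    {"spin": -7},
    {"spin": -7},
    {"spin": -7},
    {"spin": -7},
    {"spin": -7},
    {"spin": -7},
    {"spin": -7},
    {"spin": -7},
    {"spin": -7},
    {"spin": -7},
    {"spin": -7},
    {"spin": -7},
    {},
    {},
  ],
)

```text
invalid input
```

Call:
send_rows(
  moves=[
    {"dx": -37, "dy": 6.3},
    {"dx": -37, "dy": 6.3},
    {"dx": -37, "dy": 6.3},
    {"dx": -37, "dy": 6.3},
    {"dx": -37, "dy": 6.3},
    {"dx": -37, "dy": 6.3},
    {"dx": -37, "dy": 6.3},
    {"dx": -37, "dy": 6.3},
    {"dx": -37, "dy": 6.3},
    {"dx": -37, "dy": 6.3},
    {"dx": -37, "dy": 6.3},
    {"dx": -37, "dy": 6.3},
    {"dx": -37, "dy": 6.3},
    {"dx": -37, "dy": 6.3},
    {"dx": -37, "dy": 6.3},
    {"dx": -37, "dy": 6.3},
    {},
    {},
    {},
  ],
)

```text
invalid input
```

Call:
send_rows(
  moves=[
    {"dx": 0, "dy": 0, "dz": -35, "spin": 0, "claw": -1},
    {"dx": 0, "dy": 0, "dz": -35, "spin": -7, "claw": -1},
  ],
  grip_force=30,
)

```text
t: 0.27
tool_pos: [0.2239, -0.4712, 0.2961]
ee_rot: [[0.844, 0.537, -0.004], [0.537, -0.844, 0.012], [0.003, -0.013, -1.0]]
force: [1.1, -0.9, 0.6]
gripper_width: 1.004
finger_force: 0.0
```

Call:
send_rows(
  moves=[
    {"dx": 0, "dy": 0, "dz": 0, "spin": -7, "claw": -1},
    {"dx": 0, "dy": 0, "dz": 0, "spin": -7, "claw": -1},
    {"dx": 0, "dy": 0, "dz": 0, "spin": -7, "claw": -1},
    {"dx": 0, "dy": 0, "dz": 0, "spin": -7, "claw": -1},
    {"dx": 0, "dy": 0, "dz": 0, "spin": -7, "claw": -1},
    {"dx": 0, "dy": 0, "dz": 0, "spin": -7, "claw": -1},
    {"dx": 0, "dy": 0, "dz": 0, "spin": -7, "claw": -1},
    {"dx": 0, "dy": 0, "dz": 0, "spin": -7, "claw": -1},
    {"dx": 0, "dy": 0, "dz": 0, "spin": -7, "claw": -1},
    {"dx": 0, "dy": 0, "dz": 0, "spin": -7, "claw": -1},
    {"dx": 0, "dy": 0, "dz": 0, "spin": -7, "claw": -1},
    {"dx": 0, "dy": 0, "dz": 0, "spin": -7, "claw": -1},
    {"dx": 0, "dy": 0, "dz": 0, "spin": -7, "claw": -1},
    {"dx": 0, "dy": 0, "dz": 0, "spin": -7, "claw": -1},
    {"dx": 0, "dy": 0, "dz": 0, "spin": -7, "claw": -1},
    {"dx": 0, "dy": 0, "dz": 0, "spin": -7, "claw": -1},
    {"dx": 0, "dy": 0, "dz": 0, "spin": -7, "claw": -1},
    {"dx": 0, "dy": 0, "dz": 0, "spin": -7, "claw": -1},
    {"dx": 0, "dy": 0, "dz": 0, "spin": -7, "claw": -1},
    {"dx": 0, "dy": 0, "dz": 0, "spin": -7, "claw": -1},
  ],
)

```text
t: 1.93
tool_pos: [0.2249, -0.4741, 0.3006]
ee_rot: [[-0.992, 0.127, -0.0], [0.127, 0.992, 0.001], [0.001, 0.001, -1.0]]
force: [0.1, -1.5, 0.6]
gripper_width: 1.002
finger_force: 0.0
```

Call:
send_rows(
  moves=[
    {"dx": 0, "dy": 0, "dz": 0, "spin": -7, "claw": -1},
    {"dx": 0, "dy": 0, "dz": 0, "spin": -7, "claw": -1},
    {"dx": 0, "dy": 0, "dz": 0, "spin": -7, "claw": -1},
    {"dx": 0, "dy": 0, "dz": 0, "spin": -7, "claw": -1},
    {"dx": 0, "dy": 0, "dz": 0, "spin": -7, "claw": -1},
    {"dx": 0, "dy": 0, "dz": 0, "spin": -7, "claw": -1},
    {"dx": 0, "dy": 0, "dz": 0, "spin": -7, "claw": -1},
    {"dx": 0, "dy": 0, "dz": 0, "spin": -7, "claw": -1},
    {"dx": 0, "dy": 0, "dz": 0, "spin": 0, "claw": -1},
  ],
)

```text
t: 2.68
tool_pos: [0.2248, -0.4741, 0.3006]
ee_rot: [[-0.663, -0.749, -0.0], [-0.749, 0.663, 0.001], [-0.001, 0.001, -1.0]]
force: [0.5, -1.3, -0.7]
gripper_width: 0.995
finger_force: 0.0
```

Call:
send_rows(
  moves=[
    {"dx": -37, "dy": 6.3, "dz": 0, "spin": 0, "claw": -1},
    {"dx": -37, "dy": 6.3, "dz": 0, "spin": 0, "claw": -1},
    {"dx": -37, "dy": 6.3, "dz": 0, "spin": 0, "claw": -1},
    {"dx": -37, "dy": 6.3, "dz": 0, "spin": 0, "claw": -1},
    {"dx": -37, "dy": 6.3, "dz": 0, "spin": 0, "claw": -1},
    {"dx": -37, "dy": 6.3, "dz": 0, "spin": 0, "claw": -1},
    {"dx": -37, "dy": 6.3, "dz": 0, "spin": 0, "claw": -1},
    {"dx": -37, "dy": 6.3, "dz": 0, "spin": 0, "claw": -1},
    {"dx": -37, "dy": 6.3, "dz": 0, "spin": 0, "claw": -1},
    {"dx": -37, "dy": 6.3, "dz": 0, "spin": 0, "claw": -1},
    {"dx": -37, "dy": 6.3, "dz": 0, "spin": 0, "claw": -1},
    {"dx": -37, "dy": 6.3, "dz": 0, "spin": 0, "claw": -1},
    {"dx": -37, "dy": 6.3, "dz": 0, "spin": 0, "claw": -1},
    {"dx": -37, "dy": 6.3, "dz": 0, "spin": 0, "claw": -1},
    {"dx": -37, "dy": 6.3, "dz": 0, "spin": 0, "claw": -1},
    {"dx": -37, "dy": 6.3, "dz": 0, "spin": 0, "claw": -1},
    {"dx": 0, "dy": 0, "dz": 0, "spin": 0, "claw": -1},
    {"dx": 0, "dy": 0, "dz": 0, "spin": 0, "claw": -1},
  ],
)

```text
t: 4.18
tool_pos: [0.5431, 0.0368, 0.2999]
ee_rot: [[-0.663, -0.748, -0.003], [-0.748, 0.664, -0.0], [0.002, 0.002, -1.0]]
force: [0.1, -0.8, 0.0]
gripper_width: 0.996
finger_force: 0.0
```

```bash
cat >> h.py <<'E'
def plan(x,y,z,h=None):
    "tool-axis deltas (mm) and spin (deg) from the measured pose to a target; if h is given, spin first"
    o=sensors.get_obs();R=np.array(o['ee_rot']);p=np.array(o['tool_pos'])
    h0=np.degrees(np.arctan2(R[1,0],R[0,0]));sp=0
    if h is not None: sp=(h0-h+180)%360-180
    else: h=h0
    a=np.radians(h);c,s=np.cos(a),np.sin(a);d=1000*(np.array([x,y,z])-p)
    print('h0 %.1f spin %.1f | dx %.1f dy %.1f dz %.1f'%(h0,sp,d[0]*c+d[1]*s,d[0]*s-d[1]*c,-d[2]),'t %.1f'%o['t'],'j6 %.0f'%o['joints'][5])
E
python3 - <<'E'
from h import *
np.set_printoptions(precision=4,suppress=True)
snap('wrist','w1.png');plan(.579,.107,.204,229)
E
```

```text
h0 -131.7 spin -0.7 | dx -77.8 dy 19.4 dz 96.5 t 4.2 j6 -52
```

View pics/w1.png

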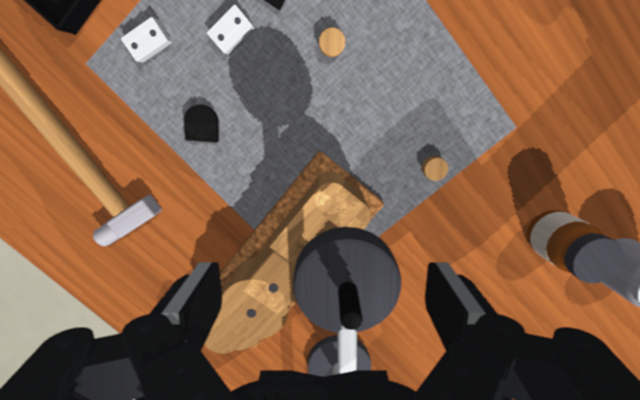

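The wrist view shows the knob at (348,305), centred between the fingers, with its top end near (346,288) or (349,322). The arm bar leaves straight down the picture, so the tool lines up with it.

Run:
```python
from h import *
np.set_printoptions(precision=4,suppress=True)
s=snap('wrist');C=cloud(s)
for p in [(347,288),(348,295),(349,305),(349,320),(347,350),(347,380)]: print(p,ray(s,*p,.234),C[p[1],p[0]])
print('cam',-np.array(s['R']).T@np.array(s['t']))
m=(C[...,2]>.15)&(C[...,2]<.2)&(np.hypot(C[...,0]-.577,C[...,1]-.105)<.08)&(s['frame'].max(-1)<140)
m2=(m.astype(np.uint8));(u,v),r=cv2.minEnclosingCircle(np.argwhere(m&(C[...,2]>.186))[:,::-1].astype(np.float32));print(u,v,r,ray(s,u,v,.192))
```

```text
(347, 288) [0.5647 0.0841 0.234 ] [0.5757 0.1001 0.202 ]
(348, 295) [0.5677 0.0886 0.234 ] [0.5757 0.1003 0.2116]
(349, 305) [0.5723 0.095  0.234 ] [0.5755 0.0997 0.2257]
(349, 320) [0.5801 0.1042 0.234 ] [0.5804 0.1046 0.2334]
(347, 350) [0.5975 0.1225 0.234 ] [0.6185 0.1513 0.1919]
(347, 380) [0.6149 0.1428 0.234 ] [0.5321 0.0314 0.3764]
cam [ 0.4932 -0.0209  0.4434]
348.0 297.5 62.155147552490234 [0.5842 0.1124 0.192 ]
```

Call:
send_rows(
  moves=[
    {"dx": -38, "dy": 9, "dz": 0, "spin": 0, "claw": -1},
    {"dx": -37.5, "dy": 9, "dz": 0, "spin": 0, "claw": -1},
    {"dx": 0, "dy": 0, "dz": 0, "spin": -1.7, "claw": -1},
    {"dx": 0, "dy": 0, "dz": 0, "spin": 0, "claw": -1},
    {"dx": 0, "dy": 0, "dz": 24, "spin": 0, "claw": -1},
    {"dx": 0, "dy": 0, "dz": 24, "spin": 0, "claw": -1},
    {"dx": 0, "dy": 0, "dz": 24, "spin": 0, "claw": -1},
    {"dx": 0, "dy": 0, "dz": 22, "spin": 0, "claw": -1},
    {"dx": 0, "dy": 0, "dz": 0, "spin": 0, "claw": 1},
    {"dx": 0, "dy": 0, "dz": 0, "spin": 0, "claw": 1},
    {"dx": 0, "dy": 0, "dz": 0, "spin": 0, "claw": 1},
    {"dx": 0, "dy": 0, "dz": 0, "spin": 0, "claw": 1},
    {"dx": 0, "dy": 0, "dz": 0, "spin": 0, "claw": 1},
    {"dx": 0, "dy": 0, "dz": 0, "spin": 0, "claw": 1},
    {"dx": 0, "dy": 0, "dz": 0, "spin": 0, "claw": 1},
    {"dx": 0, "dy": 0, "dz": 0, "spin": 0, "claw": 1},
    {"dx": 0, "dy": 0, "dz": 0, "spin": 0, "claw": 1},
    {"dx": 0, "dy": 0, "dz": 0, "spin": 0, "claw": 1},
  ],
)

```text
t: 5.78
tool_pos: [0.5805, 0.1034, 0.2096]
ee_rot: [[-0.642, -0.767, 0.004], [-0.767, 0.642, -0.0], [-0.002, -0.003, -1.0]]
force: [-0.6, -0.9, 5.7]
gripper_width: 0.178
finger_force: 29.5
```

Call:
send_rows(
  moves=[
    {"dx": 0, "dy": 0, "dz": -4, "spin": 0, "claw": 1},
    {"dx": -0.2, "dy": 8.4, "dz": 0, "spin": 2, "claw": 1},
    {"dx": -0.6, "dy": 16.7, "dz": 0, "spin": 4, "claw": 1},
    {"dx": -0.6, "dy": 16.7, "dz": 0, "spin": 4, "claw": 1},
    {"dx": -0.6, "dy": 16.7, "dz": 0, "spin": 4, "claw": 1},
    {"dx": -0.6, "dy": 16.7, "dz": 0, "spin": 4, "claw": 1},
    {"dx": -0.6, "dy": 16.7, "dz": 0, "spin": 4, "claw": 1},
    {"dx": -0.6, "dy": 16.7, "dz": 0, "spin": 4, "claw": 1},
    {"dx": -0.6, "dy": 16.7, "dz": 0, "spin": 4, "claw": 1},
    {"dx": -0.6, "dy": 16.7, "dz": 0, "spin": 4, "claw": 1},
  ],
)

```text
t: 6.62
tool_pos: [0.5026, 0.2213, 0.2097]
ee_rot: [[-0.962, -0.274, -0.002], [-0.274, 0.962, -0.001], [0.002, -0.001, -1.0]]
force: [2.1, 0.5, -5.0]
gripper_width: 0.176
finger_force: 30.7
```

Call:
send_rows(
  moves=[
    {"dx": -0.6, "dy": 16.7, "dz": 0, "spin": 4, "claw": 1},
    {"dx": -0.6, "dy": 16.7, "dz": 0, "spin": 4, "claw": 1},
    {"dx": -0.6, "dy": 16.7, "dz": 0, "spin": 4, "claw": 1},
    {"dx": -0.6, "dy": 16.7, "dz": 0, "spin": 4, "claw": 1},
    {"dx": -0.6, "dy": 16.7, "dz": 0, "spin": 4, "claw": 1},
    {"dx": -0.6, "dy": 16.7, "dz": 0, "spin": 4, "claw": 1},
    {"dx": -0.6, "dy": 16.7, "dz": 0, "spin": 4, "claw": 1},
    {"dx": -0.6, "dy": 16.7, "dz": 0, "spin": 4, "claw": 1},
    {"dx": -0.2, "dy": 8.4, "dz": 0, "spin": 2, "claw": 1},
    {"dx": 0, "dy": 0, "dz": 0, "spin": 0, "claw": 1},
  ],
)

```text
t: 7.45
tool_pos: [0.503, 0.3601, 0.2097]
ee_rot: [[-0.952, 0.307, -0.007], [0.307, 0.952, -0.006], [0.005, -0.008, -1.0]]
force: [-5.4, -4.0, -0.0]
gripper_width: 0.181
finger_force: 30.5
```

Call:
send_rows(
  moves=[
    {"dx": -0.2, "dy": 8.4, "dz": 0, "spin": 2, "claw": 1},
    {"dx": -0.2, "dy": 8.4, "dz": 0, "spin": 2, "claw": 1},
    {"dx": 0, "dy": 0, "dz": 0, "spin": 0, "claw": 1},
    {"dx": 0, "dy": 0, "dz": 0, "spin": 0, "claw": 1},
  ],
)

```text
t: 7.78
tool_pos: [0.5037, 0.3601, 0.2094]
ee_rot: [[-0.926, 0.378, -0.019], [0.378, 0.925, -0.037], [0.004, -0.042, -0.999]]
force: [-19.2, -35.8, 9.3]
gripper_width: 0.17
finger_force: 38.5
```

Call:
send_rows(
  moves=[
    {"dx": 0, "dy": -8.4, "dz": 0, "spin": -2, "claw": 1},
    {"dx": 0, "dy": -6, "dz": 0, "spin": -1, "claw": 1},
    {"dx": 0, "dy": 0, "dz": 0, "spin": 0, "claw": -1},
    {"dx": 0, "dy": 0, "dz": 0, "spin": 0, "claw": -1},
    {"dx": 0, "dy": 0, "dz": 0, "spin": 0, "claw": -1},
    {"dx": 0, "dy": 0, "dz": 0, "spin": 0, "claw": -1},
    {"dx": 0, "dy": 0, "dz": 0, "spin": 0, "claw": -1},
    {"dx": 0, "dy": 0, "dz": 0, "spin": 0, "claw": -1},
    {"dx": 0, "dy": 0, "dz": -30, "spin": 0, "claw": -1},
    {"dx": 0, "dy": 0, "dz": -40, "spin": 0, "claw": -1},
    {"dx": 0, "dy": 0, "dz": -40, "spin": 0, "claw": -1},
    {"dx": 0, "dy": 0, "dz": 0, "spin": 0, "claw": -1},
  ],
)

```text
t: 8.78
tool_pos: [0.5085, 0.3646, 0.3319]
ee_rot: [[-0.946, 0.324, 0.015], [0.324, 0.946, 0.008], [-0.011, 0.013, -1.0]]
force: [-0.2, -1.2, 1.6]
gripper_width: 0.997
finger_force: 0.0
```

Run:
```python
from h import *
np.set_printoptions(precision=4,suppress=True)
s=snap('wrist','w2.png');plan(.42,.04,.32,180)
```

```text
h0 161.1 spin -18.9 | dx 88.3 dy -324.6 dz 8.6 t 8.8 j6 48
```

Call:
send_rows(
  moves=[
    {"dx": 0, "dy": 0, "dz": -30, "spin": -6.3, "claw": -1},
    {"dx": 0, "dy": 0, "dz": -30, "spin": -6.3, "claw": -1},
    {"dx": 0, "dy": 0, "dz": -30, "spin": -6.3, "claw": -1},
    {"dx": 1, "dy": -40, "dz": 0, "spin": 0, "claw": -1},
    {"dx": 1, "dy": -40, "dz": 0, "spin": 0, "claw": -1},
    {"dx": 1, "dy": -40, "dz": 0, "spin": 0, "claw": -1},
    {"dx": 1, "dy": -40, "dz": 0, "spin": 0, "claw": -1},
    {"dx": 1, "dy": -40, "dz": 0, "spin": 0, "claw": -1},
    {"dx": 1, "dy": -40, "dz": 0, "spin": 0, "claw": -1},
    {"dx": 1, "dy": -40, "dz": 0, "spin": 0, "claw": -1},
    {"dx": 1, "dy": -40, "dz": 0, "spin": 0, "claw": -1},
    {"dx": 0, "dy": -40, "dz": 0, "spin": 0, "claw": -1},
    {"dx": 0, "dy": -40, "dz": 0, "spin": 0, "claw": -1},
    {"dx": 0, "dy": 0, "dz": 0, "spin": 0, "claw": -1},
    {"dx": 0, "dy": 0, "dz": 0, "spin": 0, "claw": -1},
    {"dx": 0, "dy": 0, "dz": 0, "spin": 0, "claw": -1},
  ],
)

```text
t: 10.17
tool_pos: [0.4969, -0.0365, 0.4099]
ee_rot: [[-1.0, 0.005, -0.001], [0.005, 1.0, 0.001], [0.001, 0.001, -1.0]]
force: [-0.7, 0.2, -0.1]
gripper_width: 0.998
finger_force: 0.0
```

Run:
```python
from h import *
import pickle
np.set_printoptions(precision=4,suppress=True)
s=snap('wrist','w3.png');pickle.dump(s,open('w3.pkl','wb'));o=sensors.get_obs();print(o['tool_pos'],o['ee_rot'],s['fx'],s['cx'],s['cy'])
t=snap('top');pickle.dump(t,open('top1.pkl','wb'));C=cloud(t)
m=(C[...,2]>.15)&(C[...,2]<.25)&(C[...,1]>.2)&(t['frame'].max(-1)<110);print('lamp',C[m].mean(0))
```

```text
[ 0.4969 -0.0357  0.4102] [[-1.      0.003  -0.0005]
 [ 0.003   1.      0.0007]
 [ 0.0005  0.0007 -1.    ]] 350.10816280279414 323.05163151695575 200.51259386220596
lamp [0.5388 0.3438 0.192 ]
```

View pics/w3.png

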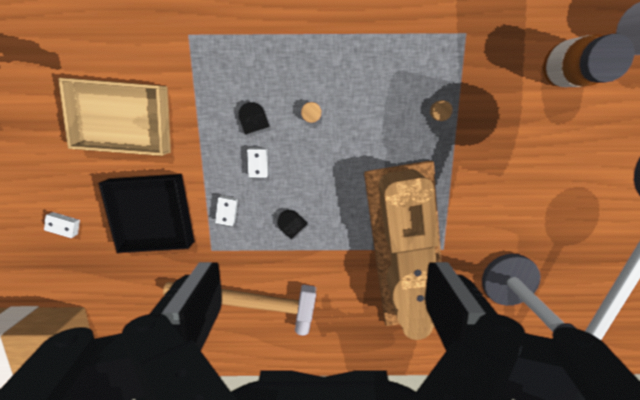

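The lamp is aside. The picture shows two lifts at (253,116) and (291,222), two plugs at (311,112) and (441,110), and the true plate at (257,163). The recess is at (411,222), the black tray at (148,212) and the plywood tray at (115,117).

```bash
cat >> h.py <<'E'
def blob(s,m,box,z,close=0):
    "largest blob of mask m in box (u0,v0,u1,v1); contour cast on plane z -> centroid, minAreaRect in mm"
    k=np.zeros(m.shape,np.uint8);u0,v0,u1,v1=box;k[v0:v1,u0:u1]=m[v0:v1,u0:u1]
    if close:k=cv2.morphologyEx(k,cv2.MORPH_CLOSE,np.ones((close,close)))
    cs,_=cv2.findContours(k,cv2.RETR_EXTERNAL,cv2.CHAIN_APPROX_NONE)
    c=max(cs,key=cv2.contourArea).reshape(-1,2)
    W=np.array([ray(s,u,v,z)[:2] for u,v in c])*1000
    W=W.astype(np.float32);M=cv2.moments(W.reshape(-1,1,2));(x,y),(w,h),a=cv2.minAreaRect(W)
    return np.round([M['m10']/M['m00'],M['m01']/M['m00']],1),'rect',np.round([x,y,w,h,a],1)
E
python3 - <<'E'
from h import *
import pickle
s=pickle.load(open('w3.pkl','rb'));f=s['frame'].astype(int);v=f.max(-1);r,g,b=f[...,0],f[...,1],f[...,2]
bl=v<55
print('liftA',blob(s,bl,(230,90,280,140),.008));print('liftB',blob(s,bl,(268,200,315,245),.008))
wh=f.min(-1)>150
for n,q in dict(plate=(240,140,275,185)).items(): print(n,blob(s,wh,q,.016,5))
pl=(r-b)>45
print('plA',blob(s,pl,(295,95,330,130),.014));print('plB',blob(s,pl,(422,92,456,126),.014))
C=cloud(s);z=C[...,2]
print('plB depth',[C[y,x].round(4).tolist() for x,y in((441,108),(311,110),(257,163),(253,116),(291,222))])
# recess by depth
rec=(z<.066)&(z>.04)
print('recess d',blob(s,rec,(390,195,435,250),.072));print('z in recess',z[205:238:4,403:420:3].round(3))
last=(z>.066)&(z<.08)
print('last',blob(s,last,(370,165,450,300),.072,9))
tr=(z>.022)&(z<.036)
print('dark',blob(s,tr,(95,165,200,258),.03,15));print('wood',blob(s,tr,(50,70,180,162),.03,15))
cv2.imwrite('pics/c3.png',cv2.resize(cv2.cvtColor(s['frame'],cv2.COLOR_RGB2BGR)[80:260,220:470],None,fx=3.2,fy=3.2,interpolation=cv2.INTER_CUBIC))
E
```

```text
liftA (array([ 457.2, -144.3]), 'rect', array([ 455.5, -144.8,   42.3,   39.4,   17.6]))
liftB (array([627.7, -91.4]), 'rect', array([626.7, -92.6,  42.6,  39.6,  43.7]))
plate (array([ 525.9, -138.6]), 'rect', array([ 520.1, -138.5,   32.9,   57. ,   87.1]))
plA (array([449.2, -54.7]), 'rect', array([449.3, -54.5,  29. ,  29.4,  43.9]))
plB (array([447.7, 139.4]), 'rect', array([447.3, 140. ,  28.5,  26. ,  89.7]))
plB depth [[0.4443, 0.1386, 0.0158], [0.4462, -0.0544, 0.0165], [0.5255, -0.1393, 0.0164], [0.455, -0.1426, 0.0083], [0.6255, -0.0902, 0.0107]]
recess d (array([600.5,  92.5]), 'rect', array([600.6,  92.6,  44.7,  29.6,   9.4]))
z in recess [[0.073 0.072 0.073 0.073 0.073 0.055]
 [0.056 0.055 0.055 0.056 0.055 0.056]
 [0.056 0.056 0.056 0.056 0.056 0.058]
 [0.057 0.057 0.057 0.056 0.055 0.057]
 [0.057 0.057 0.057 0.055 0.056 0.058]
 [0.057 0.056 0.056 0.057 0.057 0.056]
 [0.057 0.056 0.056 0.057 0.057 0.056]
 [0.056 0.057 0.058 0.06  0.062 0.065]
 [0.073 0.071 0.071 0.072 0.073 0.073]]
last (array([627.8,  94.6]), 'rect', array([635.7,  97.2, 198.2,  73.6,   7.1]))
dark (array([ 606.6, -318. ]), 'rect', array([ 606.6, -317.8,  121.5,  123.7,    3.5]))
wood (array([ 455. , -341.8]), 'rect', array([ 455.1, -341.5,  143.8,   99.9,   85.3]))
```

View pics/c3.png

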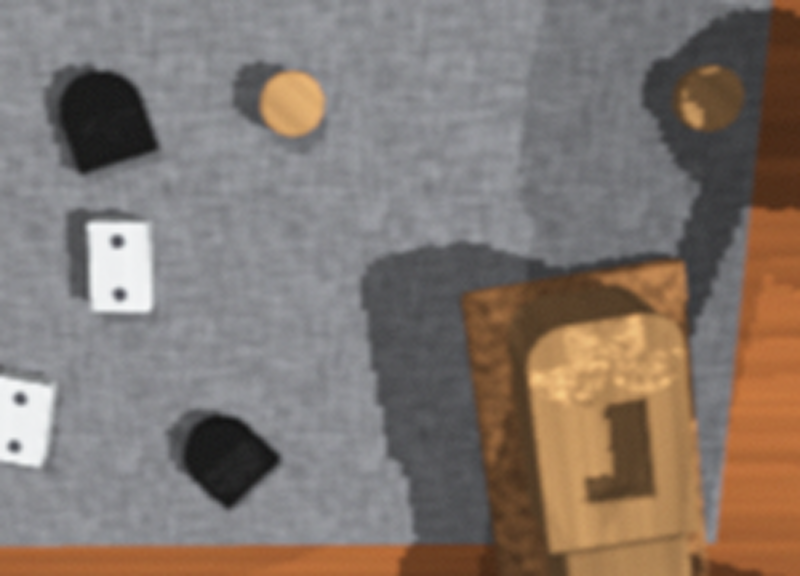

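The crop confirms the plate at (120,267), with two dots and a pose near heading 3 degrees. I'll start with plug A at (0.449, -0.055).

Call:
send_rows(
  moves=[
    {"dx": 24, "dy": -9.5, "dz": 30, "spin": 0, "claw": -0.5},
    {"dx": 24, "dy": -9.5, "dz": 40, "spin": 0, "claw": -0.5},
    {"dx": 0, "dy": 0, "dz": 40, "spin": 0, "claw": -0.5},
    {"dx": 0, "dy": 0, "dz": 40, "spin": 0, "claw": -0.5},
    {"dx": 0, "dy": 0, "dz": 40, "spin": 0, "claw": -0.5},
    {"dx": 0, "dy": 0, "dz": 40, "spin": 0, "claw": -0.5},
    {"dx": 0, "dy": 0, "dz": 40, "spin": 0, "claw": -0.5},
    {"dx": 0, "dy": 0, "dz": 40, "spin": 0, "claw": -0.5},
    {"dx": 0, "dy": 0, "dz": 40, "spin": 0, "claw": -0.5},
    {"dx": 0, "dy": 0, "dz": 0, "spin": 0, "claw": -0.5},
    {"dx": 0, "dy": 0, "dz": 0, "spin": 0, "claw": -0.5},
  ],
  grip_force=30,
)

```text
t: 11.18
tool_pos: [0.4483, -0.0519, 0.0622]
ee_rot: [[-1.0, 0.001, -0.008], [0.001, 1.0, 0.002], [0.008, 0.002, -1.0]]
force: [0.9, -0.3, 0.6]
gripper_width: 0.751
finger_force: 0.0
```

Call:
send_rows(
  moves=[
    {"dx": 0, "dy": -2, "dz": 30, "spin": 0, "claw": -0.5},
    {"dx": 0, "dy": 0, "dz": 26, "spin": 0, "claw": -0.5},
    {"dx": 0, "dy": 0, "dz": 0, "spin": 0, "claw": -0.5},
    {"dx": 0, "dy": 0, "dz": 0, "spin": 0, "claw": 1},
    {"dx": 0, "dy": 0, "dz": 0, "spin": 0, "claw": 1},
    {"dx": 0, "dy": 0, "dz": 0, "spin": 0, "claw": 1},
    {"dx": 0, "dy": 0, "dz": 0, "spin": 0, "claw": 1},
    {"dx": 0, "dy": 0, "dz": 0, "spin": 0, "claw": 1},
    {"dx": 0, "dy": 0, "dz": 0, "spin": 0, "claw": 1},
    {"dx": 0, "dy": 0, "dz": 0, "spin": 0, "claw": 1},
    {"dx": 0, "dy": 0, "dz": 0, "spin": 0, "claw": 1},
  ],
)

```text
t: 12.1
tool_pos: [0.4552, -0.0569, 0.0134]
ee_rot: [[-1.0, 0.004, 0.007], [0.004, 1.0, -0.001], [-0.007, -0.001, -1.0]]
force: [0.3, 1.0, 5.8]
gripper_width: 0.313
finger_force: 29.1
```

Call:
send_rows(
  moves=[
    {"dx": 0, "dy": 0, "dz": -20, "spin": 0, "claw": 1},
    {"dx": 0, "dy": 0, "dz": -35, "spin": 0, "claw": 1},
    {"dx": 0, "dy": 0, "dz": -35, "spin": 0, "claw": 1},
    {"dx": 2, "dy": -35.5, "dz": 0, "spin": 0, "claw": 1},
    {"dx": 2, "dy": -35.5, "dz": 0, "spin": 0, "claw": 1},
    {"dx": 2, "dy": -35.5, "dz": 0, "spin": 0, "claw": 1},
    {"dx": 2, "dy": -35.5, "dz": 0, "spin": 0, "claw": 1},
    {"dx": 2, "dy": -35.5, "dz": 0, "spin": 0, "claw": 1},
    {"dx": 2, "dy": -35.5, "dz": 0, "spin": 0, "claw": 1},
    {"dx": 2, "dy": -35.5, "dz": 0, "spin": 0, "claw": 1},
    {"dx": 2, "dy": -35.5, "dz": 0, "spin": 0, "claw": 1},
    {"dx": 0, "dy": 0, "dz": 0, "spin": 0, "claw": 1},
    {"dx": 0, "dy": 0, "dz": 0, "spin": 0, "claw": 1},
  ],
)

```text
t: 13.18
tool_pos: [0.435, -0.3426, 0.101]
ee_rot: [[-1.0, 0.007, 0.002], [0.007, 1.0, -0.002], [-0.002, -0.002, -1.0]]
force: [0.3, -0.2, -0.2]
gripper_width: 0.313
finger_force: 29.6
```

Call:
send_rows(
  moves=[
    {"dx": 0, "dy": 0, "dz": 35, "spin": 0, "claw": 1},
    {"dx": 0, "dy": 0, "dz": 30, "spin": 0, "claw": 1},
    {"dx": 0, "dy": 0, "dz": 8, "spin": 0, "claw": 1},
    {"dx": 0, "dy": 0, "dz": 0, "spin": 0, "claw": 1},
    {"dx": 0, "dy": 0, "dz": 0, "spin": 0, "claw": -0.2},
    {"dx": 0, "dy": 0, "dz": 0, "spin": 0, "claw": -0.2},
    {"dx": 0, "dy": 0, "dz": 0, "spin": 0, "claw": -0.2},
    {"dx": 0, "dy": 0, "dz": 0, "spin": 0, "claw": -0.2},
    {"dx": 0, "dy": 0, "dz": -40, "spin": 0, "claw": -0.2},
    {"dx": 0, "dy": 0, "dz": -40, "spin": 0, "claw": -0.2},
    {"dx": 0, "dy": 0, "dz": -40, "spin": 0, "claw": -0.5},
    {"dx": 0, "dy": 0, "dz": -40, "spin": 0, "claw": -0.5},
    {"dx": 0, "dy": 0, "dz": -40, "spin": 0, "claw": -0.5},
    {"dx": 0, "dy": 0, "dz": 0, "spin": 0, "claw": -0.5},
    {"dx": 0, "dy": 0, "dz": 0, "spin": 0, "claw": -0.5},
  ],
)

```text
t: 14.43
tool_pos: [0.4366, -0.3421, 0.232]
ee_rot: [[-1.0, 0.004, 0.007], [0.004, 1.0, -0.007], [-0.007, -0.007, -1.0]]
force: [0.1, -0.1, -0.7]
gripper_width: 0.75
finger_force: 0.0
```

Run:
```python
from h import *
s=snap('wrist','w4.png');f=s['frame'].astype(int)
bl=f.max(-1)<55;C=cloud(s)
o=sensors.get_obs();print(o['tool_pos'],o['ee_rot'][2])
m=(C[...,2]>.012)&(C[...,2]<.026)&(np.abs(C[...,0]-.455)<.044)&(np.abs(C[...,1]+.341)<.062);print(m.sum(),np.median(C[m],0) if m.any() else '')
u,v=proj(s,[.456,-.145,.01]);print(u,v)
try: print('liftA',blob(s,bl,(int(u)-30,max(0,int(v)-30),int(u)+30,int(v)+30),.008))
except Exception as e: print(e)
plan(.447,.139,.10,180); plan(.4555,-.1448,.1,191)
```

```text
[ 0.43560622 -0.34107558  0.22890431] [-0.00346354 -0.00338943 -0.99998826]
880 [ 0.43212848 -0.34117249  0.02006736]
509.5441270637349 182.55431490492333
liftA (array([ 456.6, -146. ]), 'rect', array([ 454.6, -146.4,   45.9,   42.2,   16.7]))
h0 179.8 spin -0.2 | dx -11.4 dy 480.1 dz 128.9 t 14.5 j6 -45
h0 179.8 spin -11.2 | dx -57.0 dy 188.9 dz 128.9 t 14.5 j6 -45
```

View pics/w4.png

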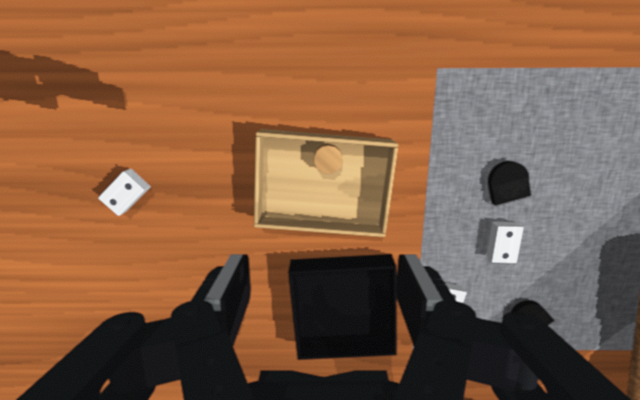

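Plug A lies in the plywood tray at (328,160). Next is lift A, at (509,182) here, with heading about 17 degrees.

Call:
send_rows(
  moves=[
    {"dx": 0, "dy": 0, "dz": 20, "spin": -6, "claw": -0.6},
    {"dx": 0, "dy": 0, "dz": 20, "spin": -6, "claw": -0.6},
    {"dx": 0, "dy": 0, "dz": 20, "spin": -5, "claw": -0.6},
    {"dx": -15, "dy": 36, "dz": 0, "spin": 0, "claw": -0.6},
    {"dx": -15, "dy": 36, "dz": 0, "spin": 0, "claw": -0.6},
    {"dx": -15, "dy": 36, "dz": 0, "spin": 0, "claw": -0.6},
    {"dx": -15, "dy": 36, "dz": 0, "spin": 0, "claw": -0.6},
    {"dx": -15, "dy": 36, "dz": 0, "spin": 0, "claw": -0.6},
    {"dx": 0, "dy": 0, "dz": 40, "spin": 0, "claw": -0.6},
    {"dx": 0, "dy": 0, "dz": 40, "spin": 0, "claw": -0.6},
    {"dx": 0, "dy": 0, "dz": 35, "spin": 0, "claw": -0.6},
    {"dx": 0, "dy": 0, "dz": 0, "spin": 0, "claw": -0.6},
    {"dx": 0, "dy": 0, "dz": 0, "spin": 0, "claw": -0.6},
  ],
)

```text
t: 15.57
tool_pos: [0.4506, -0.1442, 0.0476]
ee_rot: [[-0.957, -0.289, -0.009], [-0.289, 0.957, 0.004], [0.007, 0.007, -1.0]]
force: [0.7, -0.3, 0.5]
gripper_width: 0.802
finger_force: 0.0
```

Run:
```python
from h import *
plan(.4556,-.1455,.002,197)
```

```text
h0 -163.2 spin -0.2 | dx -4.4 dy -2.7 dz 45.6 t 15.6 j6 -43
```

Call:
send_rows(
  moves=[
    {"dx": -4, "dy": -2, "dz": 20, "spin": 0, "claw": -0.6},
    {"dx": 0, "dy": 0, "dz": 20, "spin": 0, "claw": -0.6},
    {"dx": 0, "dy": 0, "dz": 5, "spin": 0, "claw": -0.6},
    {"dx": 0, "dy": 0, "dz": 0, "spin": 0, "claw": -0.6},
    {"dx": 0, "dy": 0, "dz": 0, "spin": 0, "claw": 1},
    {"dx": 0, "dy": 0, "dz": 0, "spin": 0, "claw": 1},
    {"dx": 0, "dy": 0, "dz": 0, "spin": 0, "claw": 1},
    {"dx": 0, "dy": 0, "dz": 0, "spin": 0, "claw": 1},
    {"dx": 0, "dy": 0, "dz": 0, "spin": 0, "claw": 1},
    {"dx": 0, "dy": 0, "dz": 0, "spin": 0, "claw": 1},
    {"dx": 0, "dy": 0, "dz": 0, "spin": 0, "claw": 1},
  ],
)

```text
t: 16.48
tool_pos: [0.4616, -0.1476, 0.0101]
ee_rot: [[-0.957, -0.289, 0.006], [-0.289, 0.957, -0.001], [-0.005, -0.003, -1.0]]
force: [-1.1, 1.6, 7.3]
gripper_width: -0.001
finger_force: 3.6
```

Call:
send_rows(
  moves=[
    {"dx": 0, "dy": 0, "dz": -20, "spin": 0, "claw": 1},
    {"dx": 0, "dy": 0, "dz": -35, "spin": 0, "claw": 1},
    {"dx": 0, "dy": 0, "dz": -35, "spin": 0, "claw": 1},
    {"dx": 0, "dy": 0, "dz": 0, "spin": 6, "claw": 1},
    {"dx": 0, "dy": 0, "dz": 0, "spin": 6, "claw": 1},
    {"dx": 0, "dy": 0, "dz": 0, "spin": 5, "claw": 1},
    {"dx": 0, "dy": 0, "dz": 0, "spin": 0, "claw": 1},
    {"dx": 0, "dy": 0, "dz": 0, "spin": 0, "claw": 1},
  ],
)

```text
t: 17.15
tool_pos: [0.4595, -0.1473, 0.0975]
ee_rot: [[-1.0, 0.002, 0.002], [0.002, 1.0, -0.001], [-0.002, -0.001, -1.0]]
force: [0.5, -1.1, -0.8]
gripper_width: -0.003
finger_force: 0.0
```

Run:
```python
from h import *
plan(.580,-.318,.1,180)
```

```text
h0 179.9 spin -0.1 | dx -120.5 dy -170.7 dz -2.5 t 17.1 j6 -26
```

Run:
```python
from h import *
s=snap('wrist');f=s['frame'].astype(int);bl=f.max(-1)<55;C=cloud(s)
u,v=proj(s,[.456,-.145,.01]);print(u,v,s['depth'][int(v),int(u)])
m=(C[...,2]>.005)&(C[...,2]<.02)&(np.hypot(C[...,0]-.456,C[...,1]+.145)<.05);print(m.sum(),C[m].mean(0),C[m].min(0),C[m].max(0))
t=snap('top');u,v=proj(t,[.456,-.145,.01]);print(u,v)
b=cv2.cvtColor(s['frame'],cv2.COLOR_RGB2BGR);cv2.imwrite('pics/w5.png',b)
```

```text
327.28381106534295 200.8848723391507 0.24149004
3204 [ 0.45626984 -0.14435304  0.0101099 ] [ 0.43373065 -0.16518209  0.00517521] [ 0.481828   -0.12004926  0.01231608]
343.06890158280976 226.99856360318032
```

View pics/w5.png

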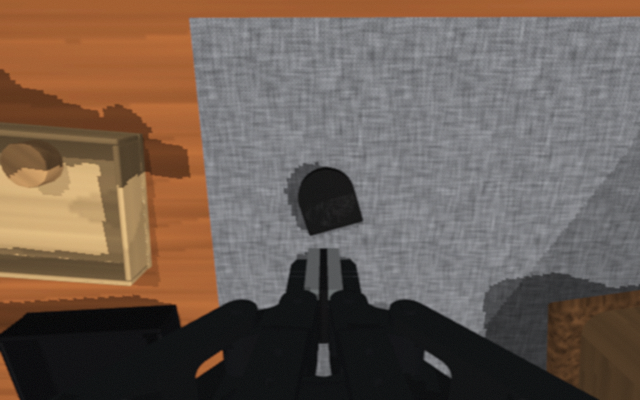

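The lift has not moved, at (330,200). The open tips stand farther back than I assumed, so I'll go lower with a narrower opening.

Call:
send_rows(
  moves=[
    {"dx": 0, "dy": 0, "dz": 0, "spin": -6, "claw": -0.2},
    {"dx": 0, "dy": 0, "dz": 0, "spin": -6, "claw": -0.2},
    {"dx": 0, "dy": 0, "dz": 0, "spin": -5, "claw": -0.2},
    {"dx": 2.5, "dy": 3.7, "dz": 0, "spin": 0, "claw": -0.2},
    {"dx": 0, "dy": 0, "dz": 30, "spin": 0, "claw": -0.2},
    {"dx": 0, "dy": 0, "dz": 35, "spin": 0, "claw": -0.2},
    {"dx": 0, "dy": 0, "dz": 20, "spin": 0, "claw": -0.2},
    {"dx": 0, "dy": 0, "dz": 8, "spin": 0, "claw": -0.2},
    {"dx": 0, "dy": 0, "dz": 0, "spin": 0, "claw": -0.2},
    {"dx": 0, "dy": 0, "dz": 0, "spin": 0, "claw": -0.2},
  ],
)

```text
t: 18.08
tool_pos: [0.4556, -0.1441, 0.0038]
ee_rot: [[-0.958, -0.288, -0.0], [-0.288, 0.958, 0.0], [0.0, 0.0, -1.0]]
force: [0.2, 0.5, 1.1]
gripper_width: 0.599
finger_force: 0.0
```

Call:
send_rows(
  moves=[
    {"dx": 0, "dy": 0, "dz": 3, "spin": 0, "claw": -0.2},
    {"dx": 0, "dy": 0, "dz": 3, "spin": 0, "claw": -0.2},
    {"dx": 0, "dy": 0, "dz": 0, "spin": 0, "claw": -0.2},
    {"dx": 0, "dy": 0, "dz": 0, "spin": 0, "claw": -0.2},
  ],
)

```text
t: 18.42
tool_pos: [0.4562, -0.1445, -0.0017]
ee_rot: [[-0.957, -0.289, 0.001], [-0.289, 0.957, -0.001], [-0.001, -0.001, -1.0]]
force: [-0.8, 0.2, 0.2]
gripper_width: 0.602
finger_force: 0.0
```

Call:
send_rows(
  moves=[
    {"dx": 0, "dy": 0, "dz": 0, "spin": 0, "claw": 0.2},
    {"dx": 0, "dy": 0, "dz": 0, "spin": 0, "claw": 0.2},
    {"dx": 0, "dy": 0, "dz": 0, "spin": 0, "claw": 0.2},
    {"dx": 0, "dy": 0, "dz": 0, "spin": 0, "claw": 0.2},
    {"dx": 0, "dy": 0, "dz": 0, "spin": 0, "claw": 0.2},
    {"dx": 0, "dy": 0, "dz": 0, "spin": 0, "claw": 0.2},
  ],
)

```text
t: 18.92
tool_pos: [0.4566, -0.1446, -0.0013]
ee_rot: [[-0.957, -0.289, 0.002], [-0.289, 0.957, -0.001], [-0.002, -0.001, -1.0]]
force: [-0.6, 0.4, 4.6]
gripper_width: 0.456
finger_force: 33.7
```

Call:
send_rows(
  moves=[
    {"dx": 0, "dy": 0, "dz": -20, "spin": 0, "claw": 1},
    {"dx": 0, "dy": 0, "dz": -35, "spin": 0, "claw": 1},
    {"dx": 0, "dy": 0, "dz": -40, "spin": 0, "claw": 1},
    {"dx": 0, "dy": 0, "dz": 0, "spin": 6, "claw": 1},
    {"dx": 0, "dy": 0, "dz": 0, "spin": 6, "claw": 1},
    {"dx": 0, "dy": 0, "dz": 0, "spin": 5, "claw": 1},
    {"dx": -24.7, "dy": -34.7, "dz": 0, "spin": 0, "claw": 1},
    {"dx": -24.7, "dy": -34.7, "dz": 0, "spin": 0, "claw": 1},
    {"dx": -24.7, "dy": -34.7, "dz": 0, "spin": 0, "claw": 1},
    {"dx": -24.7, "dy": -34.7, "dz": 0, "spin": 0, "claw": 1},
    {"dx": -24.7, "dy": -34.7, "dz": 0, "spin": 0, "claw": 1},
    {"dx": 0, "dy": 0, "dz": 0, "spin": 0, "claw": 1},
    {"dx": 0, "dy": 0, "dz": 0, "spin": 0, "claw": 1},
  ],
)

```text
t: 20.0
tool_pos: [0.5753, -0.3157, 0.0886]
ee_rot: [[-1.0, 0.006, -0.004], [0.006, 1.0, 0.003], [0.004, 0.003, -1.0]]
force: [-0.4, 1.2, 0.3]
gripper_width: 0.457
finger_force: 30.7
```

Call:
send_rows(
  moves=[
    {"dx": -4, "dy": -2, "dz": 30, "spin": 0, "claw": 1},
    {"dx": 0, "dy": 0, "dz": 30, "spin": 0, "claw": 1},
    {"dx": 0, "dy": 0, "dz": 13, "spin": 0, "claw": 1},
    {"dx": 0, "dy": 0, "dz": 0, "spin": 0, "claw": 1},
    {"dx": 0, "dy": 0, "dz": 0, "spin": 0, "claw": -0.2},
    {"dx": 0, "dy": 0, "dz": 0, "spin": 0, "claw": -0.2},
    {"dx": 0, "dy": 0, "dz": 0, "spin": 0, "claw": -0.2},
    {"dx": 0, "dy": 0, "dz": -40, "spin": 0, "claw": -0.2},
    {"dx": 0, "dy": 0, "dz": -40, "spin": 0, "claw": -0.2},
    {"dx": 0, "dy": 0, "dz": -40, "spin": 0, "claw": -0.2},
    {"dx": 0, "dy": 0, "dz": -40, "spin": 0, "claw": -0.2},
    {"dx": 0, "dy": 0, "dz": 0, "spin": -7, "claw": -0.2},
    {"dx": 0, "dy": 0, "dz": 0, "spin": -7, "claw": -0.2},
    {"dx": 0, "dy": 0, "dz": 0, "spin": -7, "claw": -0.2},
    {"dx": 0, "dy": 0, "dz": 0, "spin": -7, "claw": -0.2},
    {"dx": 0, "dy": 0, "dz": 0, "spin": -7, "claw": -0.2},
    {"dx": 0, "dy": 0, "dz": 0, "spin": -7, "claw": -0.2},
    {"dx": 0, "dy": 0, "dz": 0, "spin": -2, "claw": -0.2},
    {"dx": 0, "dy": 0, "dz": 0, "spin": 0, "claw": -0.2},
  ],
)

```text
t: 21.58
tool_pos: [0.5804, -0.3168, 0.182]
ee_rot: [[-0.722, -0.692, 0.003], [-0.692, 0.722, -0.002], [-0.001, -0.004, -1.0]]
force: [-0.4, 0.8, -0.0]
gripper_width: 0.601
finger_force: 0.0
```

```bash
cat >> h.py <<'E'
def over(s,x,y,z0,z1,r=.05):
    "depth points with z0<z<z1 within r of (x,y)"
    C=cloud(s);m=(C[...,2]>z0)&(C[...,2]<z1)&(np.hypot(C[...,0]-x,C[...,1]-y)<r);P=C[m]
    return (len(P),P.mean(0).round(4),P[:,:2].min(0).round(3),P[:,:2].max(0).round(3)) if len(P) else 'none'
E
python3 - <<'E'
from h import *
s=snap('wrist');t=snap('top')
print('tray w',over(s,.58,-.318,.006,.022,.045));print('liftB top',over(t,.627,-.0925,.005,.02));print('lift A old',over(t,.456,-.145,.006,.02))
plan(.627,-.0925,.06,223.7)
E
```

```text
tray w (2032, array([ 0.5767, -0.3157,  0.0139]), array([ 0.545, -0.361]), array([ 0.623, -0.28 ]))
liftB top (128, array([ 0.6294, -0.0896,  0.0094]), array([ 0.584, -0.131]), array([ 0.674, -0.053]))
lift A old (15, array([ 0.4528, -0.1493,  0.0077]), array([ 0.416, -0.182]), array([ 0.497, -0.112]))
h0 -136.3 spin 0.0 | dx -188.7 dy 129.8 dz 121.4 t 21.7 j6 -78
```

Call:
send_rows(
  moves=[
    {"dx": -31.4, "dy": 21.6, "dz": 0, "spin": 0, "claw": -0.2},
    {"dx": -31.4, "dy": 21.6, "dz": 0, "spin": 0, "claw": -0.2},
    {"dx": -31.4, "dy": 21.6, "dz": 0, "spin": 0, "claw": -0.2},
    {"dx": -31.4, "dy": 21.6, "dz": 0, "spin": 0, "claw": -0.2},
    {"dx": -31.4, "dy": 21.6, "dz": 0, "spin": 0, "claw": -0.2},
    {"dx": -31.4, "dy": 21.6, "dz": 0, "spin": 0, "claw": -0.2},
    {"dx": 0, "dy": 0, "dz": 0, "spin": 0, "claw": -0.2},
    {"dx": 0, "dy": 0, "dz": 40, "spin": 0, "claw": -0.2},
    {"dx": 0, "dy": 0, "dz": 40, "spin": 0, "claw": -0.2},
    {"dx": 0, "dy": 0, "dz": 40, "spin": 0, "claw": -0.2},
    {"dx": 0, "dy": 0, "dz": 0, "spin": 0, "claw": -0.2},
    {"dx": 0, "dy": 0, "dz": 0, "spin": 0, "claw": -0.2},
  ],
)

```text
t: 22.68
tool_pos: [0.6225, -0.0916, 0.056]
ee_rot: [[-0.722, -0.691, -0.009], [-0.691, 0.722, 0.002], [0.005, 0.008, -1.0]]
force: [0.1, 0.7, 0.4]
gripper_width: 0.598
finger_force: 0.0
```

Run:
```python
from h import *
s=snap('wrist');f=s['frame'].astype(int)
print(over(s,.627,-.0925,.006,.014,.035))
plan(.627,-.0925,-.0015,223.7)
cv2.imwrite('pics/w6.png',cv2.cvtColor(s['frame'],cv2.COLOR_RGB2BGR))
```

```text
(4366, array([ 0.6276, -0.092 ,  0.0101]), array([ 0.606, -0.114]), array([ 0.656, -0.064]))
h0 -136.3 spin 0.0 | dx -0.8 dy -0.6 dz 61.7 t 22.7 j6 -58
```

View pics/w6.png

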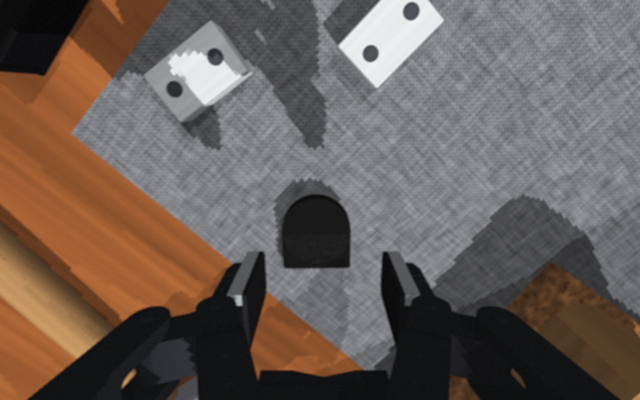

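Lift B at (316,232) is square between the fingers. I'll descend and grip.

Call:
send_rows(
  moves=[
    {"dx": -1, "dy": -1, "dz": 25, "spin": 0, "claw": -0.2},
    {"dx": 0, "dy": 0, "dz": 25, "spin": 0, "claw": -0.2},
    {"dx": 0, "dy": 0, "dz": 11, "spin": 0, "claw": -0.2},
    {"dx": 0, "dy": 0, "dz": 0, "spin": 0, "claw": -0.2},
    {"dx": 0, "dy": 0, "dz": 0, "spin": 0, "claw": -0.2},
    {"dx": 0, "dy": 0, "dz": 0, "spin": 0, "claw": 0.2},
    {"dx": 0, "dy": 0, "dz": 0, "spin": 0, "claw": 0.2},
    {"dx": 0, "dy": 0, "dz": 0, "spin": 0, "claw": 0.2},
    {"dx": 0, "dy": 0, "dz": 0, "spin": 0, "claw": 0.2},
    {"dx": 0, "dy": 0, "dz": 0, "spin": 0, "claw": 0.2},
    {"dx": 0, "dy": 0, "dz": 0, "spin": 0, "claw": 0.2},
  ],
)

```text
t: 23.65
tool_pos: [0.6301, -0.0932, 0.002]
ee_rot: [[-0.722, -0.692, 0.006], [-0.692, 0.722, -0.002], [-0.003, -0.005, -1.0]]
force: [0.4, -0.4, 7.4]
gripper_width: 0.452
finger_force: 30.8
```

Call:
send_rows(
  moves=[
    {"dx": 0, "dy": 0, "dz": -20, "spin": 0, "claw": 1},
    {"dx": 0, "dy": 0, "dz": -35, "spin": 0, "claw": 1},
    {"dx": 0, "dy": 0, "dz": -40, "spin": 0, "claw": 1},
    {"dx": 0, "dy": 0, "dz": 0, "spin": 7, "claw": 1},
    {"dx": 0, "dy": 0, "dz": 0, "spin": 7, "claw": 1},
    {"dx": 0, "dy": 0, "dz": 0, "spin": 7, "claw": 1},
    {"dx": 0, "dy": 0, "dz": 0, "spin": 7, "claw": 1},
    {"dx": 0, "dy": 0, "dz": 0, "spin": 7, "claw": 1},
    {"dx": 0, "dy": 0, "dz": 0, "spin": 7, "claw": 1},
    {"dx": 0, "dy": 0, "dz": 0, "spin": 2, "claw": 1},
    {"dx": 0, "dy": 0, "dz": 0, "spin": 0, "claw": 1},
  ],
)

```text
t: 24.57
tool_pos: [0.6277, -0.0925, 0.0941]
ee_rot: [[-1.0, 0.004, 0.001], [0.004, 1.0, -0.0], [-0.001, -0.0, -1.0]]
force: [-0.8, -0.5, 0.1]
gripper_width: 0.457
finger_force: 30.4
```

Run:
```python
from h import *
plan(.633,-.318,.09,180)
```

```text
h0 179.8 spin -0.2 | dx -5.3 dy -225.5 dz 4.1 t 24.6 j6 -14
```

Call:
send_rows(
  moves=[
    {"dx": -1, "dy": -37.5, "dz": 0, "spin": 0, "claw": 1},
    {"dx": -1, "dy": -37.5, "dz": 0, "spin": 0, "claw": 1},
    {"dx": -1, "dy": -37.5, "dz": 0, "spin": 0, "claw": 1},
    {"dx": -1, "dy": -37.5, "dz": 0, "spin": 0, "claw": 1},
    {"dx": 0, "dy": -37.5, "dz": 0, "spin": 0, "claw": 1},
    {"dx": 0, "dy": -37.5, "dz": 0, "spin": 0, "claw": 1},
    {"dx": 0, "dy": 0, "dz": 0, "spin": 0, "claw": 1},
    {"dx": 0, "dy": 0, "dz": 0, "spin": 0, "claw": 1},
    {"dx": 0, "dy": 0, "dz": 30, "spin": 0, "claw": 1},
    {"dx": 0, "dy": 0, "dz": 30, "spin": 0, "claw": 1},
    {"dx": 0, "dy": 0, "dz": 15, "spin": 0, "claw": 1},
    {"dx": 0, "dy": 0, "dz": 0, "spin": 0, "claw": 1},
  ],
)

```text
t: 25.57
tool_pos: [0.6273, -0.3136, 0.0126]
ee_rot: [[-1.0, 0.002, -0.009], [0.001, 1.0, 0.006], [0.009, 0.006, -1.0]]
force: [-0.9, 1.4, -2.0]
gripper_width: 0.454
finger_force: 30.4
```

Call:
send_rows(
  moves=[
    {"dx": 0, "dy": 0, "dz": 0, "spin": 0, "claw": -0.2},
    {"dx": 0, "dy": 0, "dz": 0, "spin": 0, "claw": -0.2},
    {"dx": 0, "dy": 0, "dz": 0, "spin": 0, "claw": -0.2},
    {"dx": 0, "dy": 0, "dz": -40, "spin": 0, "claw": -0.2},
    {"dx": 0, "dy": 0, "dz": -40, "spin": 0, "claw": -0.2},
    {"dx": 0, "dy": 0, "dz": -40, "spin": 0, "claw": -0.2},
    {"dx": 0, "dy": 0, "dz": -40, "spin": 0, "claw": -0.2},
    {"dx": 0, "dy": 0, "dz": 0, "spin": 0, "claw": -0.2},
    {"dx": 0, "dy": 0, "dz": 0, "spin": 0, "claw": -0.2},
  ],
)

```text
t: 26.32
tool_pos: [0.6336, -0.3192, 0.1869]
ee_rot: [[-1.0, 0.004, 0.012], [0.003, 1.0, -0.007], [-0.012, -0.007, -1.0]]
force: [-0.3, 0.0, -0.2]
gripper_width: 0.599
finger_force: 0.0
```

Run:
```python
from h import *
s=snap('wrist');t=snap('top');f=t['frame'].astype(int)
print('dark',over(s,.607,-.318,.009,.022,.05))
print('plugB top',over(t,.447,.139,.006,.025,.06));print('plate top',over(t,.526,-.139,.006,.025,.04))
plan(.447,.1395,.2,180)
```

```text
dark (3904, array([ 0.6024, -0.3146,  0.0141]), array([ 0.557, -0.334]), array([ 0.649, -0.294]))
plugB top (77, array([0.448 , 0.1425, 0.0126]), array([0.391, 0.089]), array([0.497, 0.191]))
plate top (103, array([ 0.5263, -0.1388,  0.0143]), array([ 0.489, -0.166]), array([ 0.548, -0.107]))
h0 179.8 spin -0.2 | dx 184.2 dy 457.3 dz -19.8 t 26.4 j6 -32
```

Call:
send_rows(
  moves=[
    {"dx": 15.3, "dy": 38, "dz": 0, "spin": 0, "claw": -0.4},
    {"dx": 15.3, "dy": 38, "dz": 0, "spin": 0, "claw": -0.4},
    {"dx": 15.3, "dy": 38, "dz": 0, "spin": 0, "claw": -0.4},
    {"dx": 15.3, "dy": 38, "dz": 0, "spin": 0, "claw": -0.4},
    {"dx": 15.3, "dy": 38, "dz": 0, "spin": 0, "claw": -0.4},
    {"dx": 15.3, "dy": 38, "dz": 0, "spin": 0, "claw": -0.4},
    {"dx": 15.3, "dy": 38, "dz": 0, "spin": 0, "claw": -0.4},
    {"dx": 15.3, "dy": 38, "dz": 0, "spin": 0, "claw": -0.4},
    {"dx": 15.3, "dy": 38, "dz": 0, "spin": 0, "claw": -0.4},
    {"dx": 15.3, "dy": 38, "dz": 0, "spin": 0, "claw": -0.4},
    {"dx": 15.3, "dy": 38, "dz": 0, "spin": 0, "claw": -0.4},
    {"dx": 15.3, "dy": 38, "dz": 0, "spin": 0, "claw": -0.4},
    {"dx": 0, "dy": 0, "dz": 0, "spin": 0, "claw": -0.4},
    {"dx": 0, "dy": 0, "dz": 0, "spin": 0, "claw": -0.4},
  ],
)

```text
t: 27.58
tool_pos: [0.4468, 0.1409, 0.1768]
ee_rot: [[-1.0, -0.001, -0.003], [-0.001, 1.0, -0.001], [0.003, -0.001, -1.0]]
force: [0.6, -1.0, -0.9]
gripper_width: 0.701
finger_force: 0.0
```

Run:
```python
from h import *
s=snap('wrist')
r=over(s,.447,.1395,.010,.020,.03);print(r)
plan(r[1][0],r[1][1],.004,180)
```

```text
(857, array([0.4468, 0.1413, 0.016 ]), array([0.433, 0.127]), array([0.462, 0.155]))
h0 179.9 spin -0.1 | dx 0.8 dy 1.7 dz 173.0 t 27.6 j6 9
```

Call:
send_rows(
  moves=[
    {"dx": 0, "dy": 1, "dz": 40, "spin": 0, "claw": -0.4},
    {"dx": 0, "dy": 0, "dz": 40, "spin": 0, "claw": -0.4},
    {"dx": 0, "dy": 0, "dz": 40, "spin": 0, "claw": -0.4},
    {"dx": 0, "dy": 0, "dz": 30, "spin": 0, "claw": -0.4},
    {"dx": 0, "dy": 0, "dz": 22, "spin": 0, "claw": -0.4},
    {"dx": 0, "dy": 0, "dz": 0, "spin": 0, "claw": -0.4},
    {"dx": 0, "dy": 0, "dz": 0, "spin": 0, "claw": -0.4},
    {"dx": 0, "dy": 0, "dz": 0, "spin": 0, "claw": 1},
    {"dx": 0, "dy": 0, "dz": 0, "spin": 0, "claw": 1},
    {"dx": 0, "dy": 0, "dz": 0, "spin": 0, "claw": 1},
    {"dx": 0, "dy": 0, "dz": 0, "spin": 0, "claw": 1},
    {"dx": 0, "dy": 0, "dz": 0, "spin": 0, "claw": 1},
    {"dx": 0, "dy": 0, "dz": 0, "spin": 0, "claw": 1},
    {"dx": 0, "dy": 0, "dz": 0, "spin": 0, "claw": 1},
    {"dx": 0, "dy": 0, "dz": 0, "spin": 0, "claw": 1},
  ],
)

```text
t: 28.88
tool_pos: [0.4513, 0.1402, 0.0091]
ee_rot: [[-1.0, 0.004, 0.006], [0.004, 1.0, -0.0], [-0.006, -0.0, -1.0]]
force: [-0.2, -2.1, 5.1]
gripper_width: 0.332
finger_force: 29.7
```

Call:
send_rows(
  moves=[
    {"dx": 0, "dy": 0, "dz": -20, "spin": 0, "claw": 1},
    {"dx": 0, "dy": 0, "dz": -35, "spin": 0, "claw": 1},
    {"dx": 0, "dy": 0, "dz": -40, "spin": 0, "claw": 1},
    {"dx": -2, "dy": -40, "dz": 0, "spin": 0, "claw": 1},
    {"dx": -2, "dy": -40, "dz": 0, "spin": 0, "claw": 1},
    {"dx": -2, "dy": -40, "dz": 0, "spin": 0, "claw": 1},
    {"dx": -2, "dy": -40, "dz": 0, "spin": 0, "claw": 1},
    {"dx": -2, "dy": -40, "dz": 0, "spin": 0, "claw": 1},
    {"dx": -2, "dy": -40, "dz": 0, "spin": 0, "claw": 1},
    {"dx": -2, "dy": -40, "dz": 0, "spin": 0, "claw": 1},
    {"dx": -2, "dy": -40, "dz": 0, "spin": 0, "claw": 1},
    {"dx": -2, "dy": -40, "dz": 0, "spin": 0, "claw": 1},
    {"dx": -2, "dy": -40, "dz": 0, "spin": 0, "claw": 1},
    {"dx": -2, "dy": -40, "dz": 0, "spin": 0, "claw": 1},
    {"dx": -4, "dy": -40, "dz": 0, "spin": 0, "claw": 1},
    {"dx": -4, "dy": 0, "dz": 0, "spin": 0, "claw": 1},
    {"dx": 0, "dy": 0, "dz": 0, "spin": 0, "claw": 1},
    {"dx": 0, "dy": 0, "dz": 0, "spin": 0, "claw": 1},
  ],
)

```text
t: 30.38
tool_pos: [0.4768, -0.3395, 0.1013]
ee_rot: [[-1.0, 0.004, -0.0], [0.004, 1.0, 0.001], [0.0, 0.001, -1.0]]
force: [0.7, 0.4, 0.5]
gripper_width: 0.33
finger_force: 29.7
```

Call:
send_rows(
  moves=[
    {"dx": 0, "dy": 0, "dz": 35, "spin": 0, "claw": 1},
    {"dx": 0, "dy": 0, "dz": 35, "spin": 0, "claw": 1},
    {"dx": 0, "dy": 0, "dz": 8, "spin": 0, "claw": 1},
    {"dx": 0, "dy": 0, "dz": 0, "spin": 0, "claw": 1},
    {"dx": 0, "dy": 0, "dz": 0, "spin": 0, "claw": -0.2},
    {"dx": 0, "dy": 0, "dz": 0, "spin": 0, "claw": -0.2},
    {"dx": 0, "dy": 0, "dz": 0, "spin": 0, "claw": -0.2},
    {"dx": 0, "dy": 0, "dz": 0, "spin": 0, "claw": -0.2},
    {"dx": 0, "dy": 0, "dz": -40, "spin": 0, "claw": -0.2},
    {"dx": 0, "dy": 0, "dz": -40, "spin": 0, "claw": -0.2},
    {"dx": 0, "dy": 0, "dz": -40, "spin": 0, "claw": -0.2},
    {"dx": 0, "dy": 0, "dz": -40, "spin": 0, "claw": -0.4},
    {"dx": -10, "dy": 40, "dz": 0, "spin": 0, "claw": -0.4},
    {"dx": -10, "dy": 40, "dz": 0, "spin": 0, "claw": -0.4},
    {"dx": -10, "dy": 40, "dz": 0, "spin": 0, "claw": -0.4},
    {"dx": -10, "dy": 40, "dz": 0, "spin": 0, "claw": -0.4},
    {"dx": -10, "dy": 40, "dz": 0, "spin": 0, "claw": -0.4},
    {"dx": 0, "dy": 0, "dz": 0, "spin": 0, "claw": -0.4},
    {"dx": 0, "dy": 0, "dz": 0, "spin": 0, "claw": -0.4},
    {"dx": 0, "dy": 0, "dz": 0, "spin": 0, "claw": -0.4},
  ],
)

```text
t: 32.05
tool_pos: [0.5281, -0.1403, 0.1845]
ee_rot: [[-1.0, 0.003, 0.002], [0.003, 1.0, -0.001], [-0.002, -0.001, -1.0]]
force: [-0.6, -0.9, -0.2]
gripper_width: 0.701
finger_force: 0.0
```

Run:
```python
from h import *
import pickle
s=snap('wrist','w7.png');t=snap('top');pickle.dump(s,open('w7.pkl','wb'));f=s['frame'].astype(int)
C=cloud(s);z=C[...,2]
print('wood tray',over(t,.455,-.341,.014,.026,.045))
u,v=[int(q) for q in proj(s,[.526,-.139,.016])];print(u,v)
m=(f.min(-1)>150)&(np.hypot(C[...,0]-.526,C[...,1]+.139)<.034)
print('plate',over(s,.526,-.139,.0145,.019,.034),blob(s,(z>.0135)&(z<.02)&(np.hypot(C[...,0]-.526,C[...,1]+.139)<.034),(u-60,v-60,u+60,v+60),.016,3))
print(blob(s,m,(u-60,v-60,u+60,v+60),.016,7))
plan(.526,-.139,.006,180)
```

```text
wood tray (100, array([ 0.4529, -0.3379,  0.0187]), array([ 0.417, -0.352]), array([ 0.489, -0.323]))
325 175
plate (1416, array([ 0.5251, -0.1395,  0.0162]), array([ 0.504, -0.153]), array([ 0.547, -0.126])) (array([ 525.5, -139.6]), 'rect', array([ 525.2, -139.3,   27.4,   43.8,   89.2]))
(array([ 522.7, -134.3]), 'rect', array([ 522.9, -132.6,   51.8,   63.8,   84.8]))
h0 179.7 spin -0.3 | dx 1.7 dy 2.4 dz 178.0 t 32.1 j6 -22
```

View pics/w7.png

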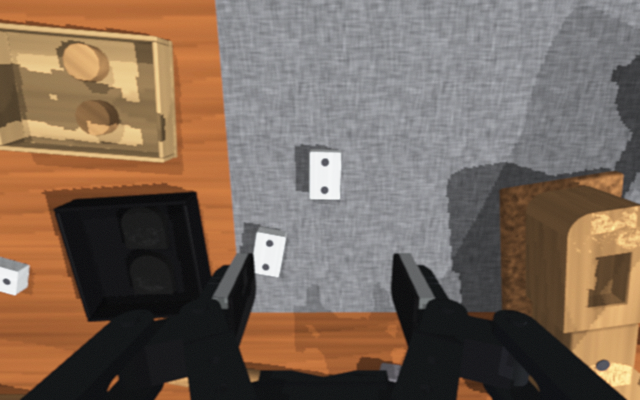

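Both plugs are in the plywood tray at (84,62) and (97,118), and both lifts are in the black tray at (143,228) and (152,272). The plate is at (325,175), square to the fingers. The recess is at (608,280).

Call:
send_rows(
  moves=[
    {"dx": 2, "dy": 1.5, "dz": 40, "spin": 0.5, "claw": -0.2},
    {"dx": 0, "dy": 0, "dz": 40, "spin": 0, "claw": -0.2},
    {"dx": 0, "dy": 0, "dz": 40, "spin": 0, "claw": -0.2},
    {"dx": 0, "dy": 0, "dz": 30, "spin": 0, "claw": -0.2},
    {"dx": 0, "dy": 0, "dz": 28, "spin": 0, "claw": -0.2},
    {"dx": 0, "dy": 0, "dz": 0, "spin": 0, "claw": -0.2},
    {"dx": 0, "dy": 0, "dz": 0, "spin": 0, "claw": -0.2},
    {"dx": 0, "dy": 0, "dz": 0, "spin": 0, "claw": -0.2},
  ],
)

```text
t: 32.82
tool_pos: [0.5266, -0.14, 0.0072]
ee_rot: [[-1.0, 0.014, 0.002], [0.014, 1.0, -0.001], [-0.002, -0.001, -1.0]]
force: [-0.1, -0.2, 0.6]
gripper_width: 0.601
finger_force: 0.0
```

Run:
```python
from h import *
plan(.5253,-.1394,.006,179.2)
```

```text
h0 179.2 spin -0.0 | dx 1.3 dy 0.6 dz 1.2 t 32.8 j6 -21
```

Call:
send_rows(
  moves=[
    {"dx": 1, "dy": 0.6, "dz": 2, "spin": 0, "claw": 1},
    {"dx": 0, "dy": 0, "dz": 0, "spin": 0, "claw": 1},
    {"dx": 0, "dy": 0, "dz": 0, "spin": 0, "claw": 1},
    {"dx": 0, "dy": 0, "dz": 0, "spin": 0, "claw": 1},
    {"dx": 0, "dy": 0, "dz": 0, "spin": 0, "claw": 1},
    {"dx": 0, "dy": 0, "dz": 0, "spin": 0, "claw": 1},
    {"dx": 0, "dy": 0, "dz": 0, "spin": 0, "claw": 1},
    {"dx": 0, "dy": 0, "dz": 0, "spin": 0, "claw": 1},
    {"dx": 0, "dy": 0, "dz": 0, "spin": 0, "claw": 1},
  ],
  grip_force=40,
)

```text
t: 33.57
tool_pos: [0.5266, -0.1389, 0.0061]
ee_rot: [[-1.0, 0.013, 0.004], [0.013, 1.0, -0.002], [-0.004, -0.002, -1.0]]
force: [-0.6, -0.7, 5.5]
gripper_width: 0.311
finger_force: 40.7
```

Call:
send_rows(
  moves=[
    {"dx": 0, "dy": 0, "dz": -10, "spin": 0, "claw": 1},
    {"dx": 0, "dy": 0, "dz": -30, "spin": 0, "claw": 1},
    {"dx": 0, "dy": 0, "dz": -40, "spin": 0, "claw": 1},
    {"dx": 0, "dy": 0, "dz": -40, "spin": 0, "claw": 1},
    {"dx": 0, "dy": 0, "dz": -30, "spin": 0, "claw": 1},
    {"dx": 0, "dy": 0, "dz": 0, "spin": 0, "claw": 1},
    {"dx": 0, "dy": 0, "dz": 0, "spin": 0, "claw": 1},
  ],
)

```text
t: 34.15
tool_pos: [0.5265, -0.1386, 0.1571]
ee_rot: [[-1.0, 0.012, 0.006], [0.012, 1.0, -0.002], [-0.006, -0.002, -1.0]]
force: [-0.5, 0.6, -1.3]
gripper_width: 0.312
finger_force: 40.0
```

Run:
```python
from h import *
import pickle
t=snap('top');pickle.dump(t,open('top2.pkl','wb'));s=pickle.load(open('w3.pkl','rb'))
def edges(s,box,zf):
    C=cloud(s);z=C[...,2];v,u=np.mgrid[0:400,0:640]
    m=(z<.064)&(z>.045);return blob(s,m,box,zf,3)
for zf in(.072,):
    print('w3',edges(s,(395,196,432,242),zf))
w=pickle.load(open('w7.pkl','rb'));u,v=proj(w,[.6,.0925,.072]);print(u,v)
print('w7',edges(w,(int(u)-30,int(v)-40,min(639,int(u)+40),int(v)+45),.072))
C=cloud(s);z=C[...,2]
# floor points of the recess in 3D
m=(z>.05)&(z<.0605)&(np.abs(C[...,0]-.6)<.035)&(np.abs(C[...,1]-.0925)<.022)
P=(C[m][:,:2]*1000).astype(np.float32);print('floor',len(P),cv2.minAreaRect(P))
# last top face sides
f=s['frame'];mm=(z>.068)&(z<.077)&(C[...,0]<.64)&(C[...,0]>.54);P=C[mm][:,:2]*1000
for x in range(560,640,15):
    q=P[np.abs(P[:,0]-x)<4];print(x,q[:,1].min().round(1),q[:,1].max().round(1),len(q))
plan(.6,.0925,.15,189)
```

```text
w3 (array([600.1,  92.2]), 'rect', array([600.2,  92.2,  43.8,  29.3,   9.8]))
608.5553937111947 279.0477225869954
w7 (array([598.9,  89.3]), 'rect', array([599.1,  89.3,  41.8,  25.8,   7.8]))
floor 528 ((604.4927978515625, 95.37875366210938), (43.17721176147461, 28.638324737548828), 9.050064086914062)
560 51.1 122.1 277
575 53.4 124.5 261
590 55.3 127.0 155
605 58.2 129.6 138
620 60.7 131.0 147
635 63.5 134.3 237
h0 179.3 spin -9.7 | dx -110.1 dy 215.9 dz 4.5 t 34.2 j6 -21
```

Call:
send_rows(
  moves=[
    {"dx": 0, "dy": 0, "dz": 0, "spin": -5, "claw": 1},
    {"dx": 0, "dy": 0, "dz": 0, "spin": -4.9, "claw": 1},
    {"dx": -18.7, "dy": 36.1, "dz": 0, "spin": 0, "claw": 1},
    {"dx": -18.7, "dy": 36.1, "dz": 0, "spin": 0, "claw": 1},
    {"dx": -18.7, "dy": 36.1, "dz": 0, "spin": 0, "claw": 1},
    {"dx": -18.7, "dy": 36.1, "dz": 0, "spin": 0, "claw": 1},
    {"dx": -18.7, "dy": 36.1, "dz": 0, "spin": 0, "claw": 1},
    {"dx": -18.7, "dy": 36.1, "dz": 0, "spin": 0, "claw": 1},
    {"dx": 0, "dy": 0, "dz": 30, "spin": 0, "claw": 1},
    {"dx": 0, "dy": 0, "dz": 25, "spin": 0, "claw": 1},
    {"dx": 0, "dy": 0, "dz": 0, "spin": 0, "claw": 1},
    {"dx": 0, "dy": 0, "dz": 0, "spin": 0, "claw": 1},
    {"dx": 0, "dy": 0, "dz": 0, "spin": 0, "claw": 1},
  ],
)

```text
t: 35.28
tool_pos: [0.6002, 0.0934, 0.0979]
ee_rot: [[-0.987, -0.159, -0.002], [-0.159, 0.987, -0.0], [0.002, 0.0, -1.0]]
force: [0.0, 0.2, 0.0]
gripper_width: 0.312
finger_force: 40.0
```

Run:
```python
from h import *
import pickle
s=snap('wrist','w8.png');pickle.dump(s,open('w8.pkl','wb'));plan(.6028,.0935,.1,189.2)
o=sensors.get_obs();print(o['tool_pos'],o['gripper_width'])
S=snap('side')
u,v=[int(q) for q in proj(S,[.6,.093,.09])];print(u,v)
a=cv2.resize(cv2.cvtColor(s['frame'],cv2.COLOR_RGB2BGR)[160:360,190:490],None,fx=1.6,fy=1.6)
b=cv2.resize(cv2.cvtColor(S['frame'],cv2.COLOR_RGB2BGR)[v-50:v+50,u-50:u+50],None,fx=3.2,fy=3.2,interpolation=cv2.INTER_CUBIC)
cv2.imwrite('pics/c8.png',np.hstack([a,b]))
```

```text
h0 -170.9 spin -0.1 | dx -1.6 dy 0.0 dz -0.6 t 35.3 j6 -7
[0.6012683  0.0932229  0.09940877] 0.3140580540732249
327 179
```

View pics/c8.png

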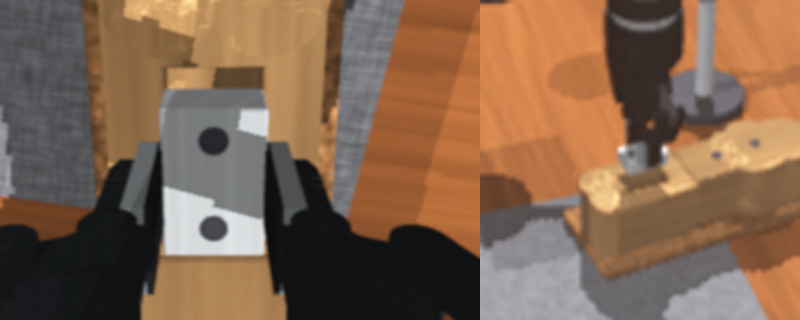

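The plate is held square, and the heel end of the recess shows just behind it at crop (168–264, 67). I'll measure both in this one picture.

Run:
```python
from h import *
import pickle
s=pickle.load(open('w8.pkl','rb'));g=cv2.cvtColor(s['frame'],cv2.COLOR_RGB2GRAY).astype(int)
for v in (205,208,211): print('recess row',v,[(u,g[v,u]) for u in list(range(288,300))+list(range(350,362))])
for v in (216,222,240,300,310): print('plate row',v,[(u,g[v,u]) for u in list(range(286,296))+list(range(352,362))])
print('col 320',[(v,g[v,320]) for v in range(192,234)]);print('col 345',[(v,g[v,345]) for v in range(192,234)]);print('bottom',[(v,g[v,310]) for v in range(312,326)])
print(s['depth'][208,300:350:8],s['depth'][240,300:350:8])
```

```text
recess row 205 [(288, np.int64(118)), (289, np.int64(116)), (290, np.int64(109)), (291, np.int64(99)), (292, np.int64(87)), (293, np.int64(87)), (294, np.int64(111)), (295, np.int64(140)), (296, np.int64(151)), (297, np.int64(151)), (298, np.int64(150)), (299, np.int64(153)), (350, np.int64(78)), (351, np.int64(72)), (352, np.int64(68)), (353, np.int64(75)), (354, np.int64(96)), (355, np.int64(123)), (356, np.int64(143)), (357, np.int64(150)), (358, np.int64(153)), (359, np.int64(152)), (360, np.int64(154)), (361, np.int64(153))]
recess row 208 [(288, np.int64(116)), (289, np.int64(116)), (290, np.int64(110)), (291, np.int64(101)), (292, np.int64(87)), (293, np.int64(87)), (294, np.int64(110)), (295, np.int64(138)), (296, np.int64(151)), (297, np.int64(150)), (298, np.int64(151)), (299, np.int64(151)), (350, np.int64(76)), (351, np.int64(71)), (352, np.int64(66)), (353, np.int64(75)), (354, np.int64(96)), (355, np.int64(125)), (356, np.int64(142)), (357, np.int64(151)), (358, np.int64(152)), (359, np.int64(154)), (360, np.int64(153)), (361, np.int64(153))]
recess row 211 [(288, np.in
[... 4385 characters left out ...]
13)), (224, np.int64(109)), (225, np.int64(107)), (226, np.int64(111)), (227, np.int64(133)), (228, np.int64(166)), (229, np.int64(198)), (230, np.int64(214)), (231, np.int64(218)), (232, np.int64(218)), (233, np.int64(216))]
bottom [(312, np.int64(217)), (313, np.int64(217)), (314, np.int64(216)), (315, np.int64(217)), (316, np.int64(218)), (317, np.int64(218)), (318, np.int64(207)), (319, np.int64(167)), (320, np.int64(120)), (321, np.int64(107)), (322, np.int64(116)), (323, np.int64(122)), (324, np.int64(129)), (325, np.int64(135))]
[0.19465505 0.19340734 0.19439742 0.19346459 0.19426437 0.19363631
 0.19471624] [0.14316885 0.1437064  0.14379904 0.14294547 0.14355311 0.1428321
 0.14422674]
```

Run:
```python
from h import *
import pickle
s=pickle.load(open('w8.pkl','rb'));h=np.radians(189.1);ax=np.array([np.cos(h),np.sin(h)]);ay=np.array([np.sin(h),-np.cos(h)]);O=np.array([.6013,.0932])
T=lambda u,v,z:(lambda d:(round(1000*d@ax,1),round(1000*d@ay,1)))(ray(s,u,v,z)[:2]-O)
print('recess heel L,R',T(291,205,.072),T(354.7,205,.072),T(323,201.3,.072))
for dz in(-.001,0,.001): print('plate top heel',T(345,228,.1094+dz),'toe',T(310,319.3,.1094+dz),'bot heel',T(323,215.3,.0934+dz),'width',T(288.8,240,.1094+dz),T(357.4,240,.1094+dz),T(291.5,310,.1094+dz),T(355.7,310,.1094+dz))
R=np.array(s['R']);print(R.T[:,2])
```

```text
recess heel L,R (np.float64(21.7), np.float64(-16.5)) (np.float64(21.8), np.float64(15.7)) (np.float64(23.7), np.float64(-0.3))
plate top heel (np.float64(23.6), np.float64(8.6)) toe (np.float64(-19.6), np.float64(-6.0)) bot heel (np.float64(23.4), np.float64(-0.3)) width (np.float64(18.3), np.float64(-14.3)) (np.float64(18.3), np.float64(13.8)) (np.float64(-14.8), np.float64(-14.1)) (np.float64(-14.8), np.float64(14.0))
plate top heel (np.float64(24.0), np.float64(8.5)) toe (np.float64(-18.9), np.float64(-6.0)) bot heel (np.float64(23.8), np.float64(-0.3)) width (np.float64(18.8), np.float64(-14.2)) (np.float64(18.8), np.float64(13.7)) (np.float64(-14.2), np.float64(-13.9)) (np.float64(-14.1), np.float64(13.9))
plate top heel (np.float64(24.4), np.float64(8.5)) toe (np.float64(-18.1), np.float64(-5.9)) bot heel (np.float64(24.1), np.float64(-0.3)) width (np.float64(19.2), np.float64(-14.1)) (np.float64(19.2), np.float64(13.6)) (np.float64(-13.5), np.float64(-13.8)) (np.float64(-13.5), np.float64(13.8))
[ 0.28876593  0.04639868 -0.95627475]
```

Call:
send_rows(
  moves=[
    {"dx": -1.6, "dy": -0.3, "dz": 0, "spin": 0, "claw": 1},
    {"dx": 0, "dy": 0, "dz": 8, "spin": 0, "claw": 1},
    {"dx": 0, "dy": 0, "dz": 8, "spin": 0, "claw": 1},
    {"dx": 0, "dy": 0, "dz": 0, "spin": 0, "claw": 1},
    {"dx": 0, "dy": 0, "dz": 0, "spin": 0, "claw": 1},
    {"dx": 0, "dy": 0, "dz": 0, "spin": 0, "claw": 1},
  ],
)

```text
t: 35.88
tool_pos: [0.6022, 0.0936, 0.082]
ee_rot: [[-0.987, -0.159, -0.001], [-0.159, 0.987, -0.0], [0.001, 0.0, -1.0]]
force: [0.8, 0.4, -0.9]
gripper_width: 0.314
finger_force: 40.0
```

Run:
```python
from h import *
plan(.6029,.0938,.072,189.2);print(sensors.get_obs()['tool_pos'],sensors.get_obs()['force'])
```

```text
h0 -170.8 spin -0.0 | dx -0.7 dy 0.1 dz 10.0 t 35.9 j6 -7
[0.60220349 0.09360102 0.08204126] [ 0.83930702  0.35134645 -0.87647066]
```

Call:
send_rows(
  moves=[
    {"dx": -0.6, "dy": 0, "dz": 3, "spin": 0, "claw": 1},
    {"dx": 0, "dy": 0, "dz": 3, "spin": 0, "claw": 1},
    {"dx": 0, "dy": 0, "dz": 3, "spin": 0, "claw": 1},
    {"dx": 0, "dy": 0, "dz": 2, "spin": 0, "claw": 1},
    {"dx": 0, "dy": 0, "dz": 0, "spin": 0, "claw": 1},
    {"dx": 0, "dy": 0, "dz": 0, "spin": 0, "claw": 1},
    {"dx": 0, "dy": 0, "dz": 0, "spin": 0, "claw": 1},
  ],
)

```text
t: 36.47
tool_pos: [0.6031, 0.0938, 0.072]
ee_rot: [[-0.987, -0.16, 0.0], [-0.16, 0.987, 0.0], [-0.0, 0.0, -1.0]]
force: [-2.6, 0.5, 3.5]
gripper_width: 0.313
finger_force: 42.2
```

Call:
send_rows(
  moves=[
    {"dx": 0, "dy": 0, "dz": 0, "spin": 0, "claw": 0.1},
    {"dx": 0, "dy": 0, "dz": 0, "spin": 0, "claw": 0.1},
    {"dx": 0, "dy": 0, "dz": 0, "spin": 0, "claw": 0.1},
    {"dx": 0, "dy": 0, "dz": 0, "spin": 0, "claw": 0.1},
    {"dx": 0, "dy": 0, "dz": -40, "spin": 0, "claw": 0.1},
    {"dx": 0, "dy": 0, "dz": -30, "spin": 0, "claw": 1},
    {"dx": 0, "dy": 0, "dz": 0, "spin": 0, "claw": 1},
    {"dx": 0, "dy": 0, "dz": 0, "spin": 0, "claw": 1},
    {"dx": 0, "dy": 0, "dz": 0, "spin": 0, "claw": 1},
    {"dx": 0, "dy": 0, "dz": 0, "spin": 0, "claw": 1},
  ],
)

```text
t: 37.3
tool_pos: [0.6023, 0.0937, 0.1398]
ee_rot: [[-0.987, -0.16, -0.003], [-0.16, 0.987, -0.0], [0.003, 0.0, -1.0]]
force: [-0.4, 0.2, 0.0]
gripper_width: 0.001
finger_force: 0.0
```

Run:
```python
from h import *
s=snap('wrist','w9.png');C=cloud(s);f=s['frame'].astype(int)
m=(np.hypot(C[...,0]-.6015,C[...,1]-.0933)<.03)&(C[...,2]>.05)&(C[...,2]<.12)&(f.max(-1)-f.min(-1)<25)&(f.max(-1)>80)
P=C[m];A=np.c_[P[:,:2]-[.6015,.0933],np.ones(len(P))];print(len(P),np.percentile(P[:,2],[5,50,95]),np.linalg.lstsq(A,P[:,2],rcond=None)[0],cv2.minAreaRect((P[:,:2]*1000).astype(np.float32)))
plan(.6015,.0933,.1,189.2)
```

```text
2950 [0.06458691 0.07209499 0.07317968] [0.01918416 0.02416036 0.0713445 ] ((602.9637451171875, 93.40226745605469), (45.31692886352539, 31.1287784576416), 9.350746154785156)
h0 -170.8 spin -0.0 | dx 0.6 dy -0.3 dz 39.5 t 37.4 j6 -7
```

View pics/w9.png

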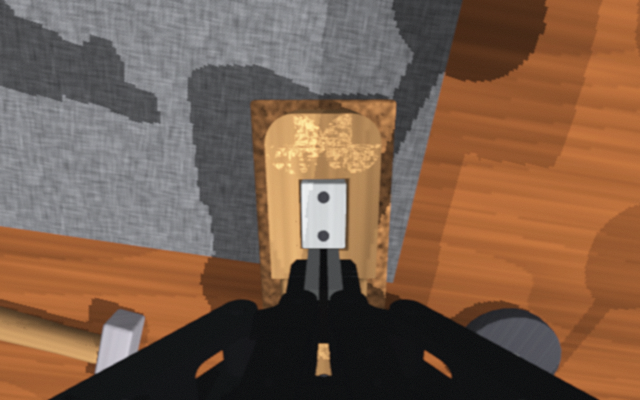

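The plate at (323,215) dropped in level with the top face (about 0.072 m). I'll give it a gentle push with the shut fingers to be sure.

Call:
send_rows(
  moves=[
    {"dx": 0.6, "dy": 0, "dz": 30, "spin": 0, "claw": 1},
    {"dx": 0, "dy": 0, "dz": 28, "spin": 0, "claw": 1},
    {"dx": 0, "dy": 0, "dz": 5, "spin": 0, "claw": 1},
    {"dx": 0, "dy": 0, "dz": 5, "spin": 0, "claw": 1},
    {"dx": 0, "dy": 0, "dz": 5, "spin": 0, "claw": 1},
    {"dx": 0, "dy": 0, "dz": 0, "spin": 0, "claw": 1},
    {"dx": 0, "dy": 0, "dz": 0, "spin": 0, "claw": 1},
    {"dx": 0, "dy": 0, "dz": 0, "spin": 0, "claw": 1},
  ],
)

```text
t: 38.02
tool_pos: [0.5998, 0.0936, 0.0721]
ee_rot: [[-0.987, -0.16, -0.005], [-0.16, 0.987, -0.001], [0.005, 0.0, -1.0]]
force: [-11.4, -0.5, 15.3]
gripper_width: 0.002
finger_force: 7.5
```

Call:
send_rows(
  moves=[
    {"dx": 0, "dy": 0, "dz": -20, "spin": 0, "claw": 1},
    {"dx": 0, "dy": 0, "dz": -40, "spin": 0, "claw": 1},
    {"dx": 0, "dy": 0, "dz": -40, "spin": 0, "claw": 1},
    {"dx": 0, "dy": 0, "dz": -40, "spin": 0, "claw": 1},
    {"dx": 0, "dy": 0, "dz": -40, "spin": 0, "claw": -0.2},
    {"dx": 0, "dy": 0, "dz": -40, "spin": 0, "claw": -0.2},
    {"dx": 0, "dy": 0, "dz": -40, "spin": 0, "claw": -0.2},
    {"dx": 0, "dy": 0, "dz": 0, "spin": 0, "claw": -0.2},
    {"dx": 0, "dy": 0, "dz": 0, "spin": 0, "claw": -0.2},
    {"dx": 0, "dy": 0, "dz": 0, "spin": 0, "claw": -0.2},
  ],
)

```text
t: 38.85
tool_pos: [0.6028, 0.0937, 0.3287]
ee_rot: [[-0.987, -0.16, 0.001], [-0.16, 0.987, 0.0], [-0.001, -0.0, -1.0]]
force: [-0.1, 0.2, -1.1]
gripper_width: 0.599
finger_force: 0.0
```

Run:
```python
from h import *
import pickle
s=snap('wrist');t=snap('top','top3.png');pickle.dump(t,open('top3.pkl','wb'));C=cloud(s);f=s['frame'].astype(int)
print('plate',over(s,.6015,.0933,.06,.09,.012))
print('dark',over(t,.607,-.318,.009,.026,.05),'wood',over(t,.455,-.341,.014,.027,.05))
C=cloud(t);m=(C[...,2]>.2)&(C[...,2]<.245)&(t['frame'].max(-1)<90)&(np.hypot(C[...,0]-.503,C[...,1]-.36)<.06);print('knob',C[m].mean(0))
C=cloud(s);m=(C[...,2]>.2)&(C[...,2]<.245)&(s['frame'].max(-1)<90)&(np.hypot(C[...,0]-.503,C[...,1]-.36)<.06);print('knob w',m.sum())
plan(.503,.360,.30,163)
```

```text
plate (332, array([0.6015, 0.0933, 0.0723]), array([0.59 , 0.082]), array([0.613, 0.105]))
dark (216, array([ 0.6056, -0.313 ,  0.0135]), array([ 0.559, -0.363]), array([ 0.652, -0.275])) wood (102, array([ 0.4543, -0.3375,  0.0197]), array([ 0.409, -0.352]), array([ 0.504, -0.318]))
knob [0.50609048 0.35708971 0.22449127]
knob w 0
h0 -170.8 spin 26.2 | dx 172.5 dy 225.8 dz 26.2 t 39.0 j6 -7
```

View pics/top3.png

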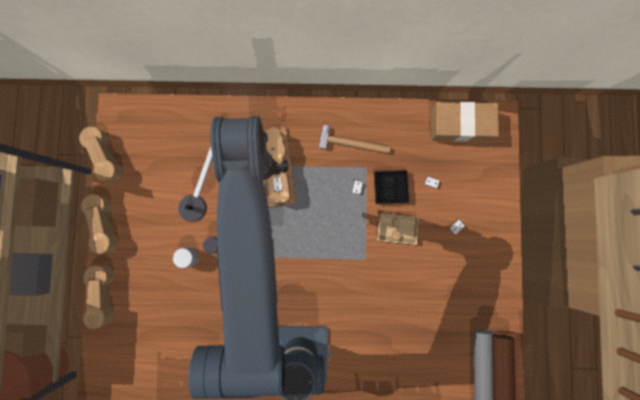

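All the parts are sorted and the plate is flush (crop top at (278,184)). The lamp is aside at (192,208). Now I'll fetch the lamp.

Call:
send_rows(
  moves=[
    {"dx": 0, "dy": 0, "dz": 0, "spin": 6.5, "claw": -0.6},
    {"dx": 0, "dy": 0, "dz": 0, "spin": 6.5, "claw": -0.6},
    {"dx": 0, "dy": 0, "dz": 0, "spin": 6.5, "claw": -0.6},
    {"dx": 0, "dy": 0, "dz": 0, "spin": 6.7, "claw": -0.6},
    {"dx": 28.5, "dy": 37.5, "dz": 0, "spin": 0, "claw": -0.6},
    {"dx": 28.5, "dy": 37.5, "dz": 0, "spin": 0, "claw": -0.6},
    {"dx": 28.5, "dy": 37.5, "dz": 0, "spin": 0, "claw": -0.6},
    {"dx": 28.5, "dy": 37.5, "dz": 0, "spin": 0, "claw": -0.6},
    {"dx": 28.5, "dy": 37.5, "dz": 0, "spin": 0, "claw": -0.6},
    {"dx": 28.5, "dy": 37.5, "dz": 0, "spin": 0, "claw": -0.6},
    {"dx": 0, "dy": 0, "dz": 15, "spin": 0, "claw": -0.6},
    {"dx": 0, "dy": 0, "dz": 13, "spin": 0, "claw": -0.6},
    {"dx": 0, "dy": 0, "dz": 0, "spin": 0, "claw": -0.6},
    {"dx": 0, "dy": 0, "dz": 0, "spin": 0, "claw": -0.6},
    {"dx": 0, "dy": 0, "dz": 0, "spin": 0, "claw": -0.6},
  ],
)

```text
t: 40.2
tool_pos: [0.5159, 0.3277, 0.2997]
ee_rot: [[-0.956, 0.293, -0.002], [0.293, 0.956, -0.001], [0.002, -0.002, -1.0]]
force: [0.3, 0.1, 0.1]
gripper_width: 0.798
finger_force: 0.0
```

Run:
```python
from h import *
s=snap('wrist');C=cloud(s)
m=(C[...,2]>.228)&(C[...,2]<.24)&(np.hypot(C[...,0]-.505,C[...,1]-.359)<.03);print('knob top',m.sum(),C[m].mean(0) if m.any() else '')
f=s['frame'].astype(int);m=(C[...,2]>.17)&(C[...,2]<.215)&(f.min(-1)>120)&(np.hypot(C[...,0]-.505,C[...,1]-.359)<.15);print('bar',m.sum(),C[m].mean(0) if m.any() else '')
plan(.5045,.359,.208,163)
```

```text
knob top 517 [0.50434984 0.35858023 0.23370361]
bar 2544 [0.58742765 0.33392796 0.19193936]
h0 162.9 spin -0.1 | dx 20.4 dy 26.5 dz 92.5 t 40.2 j6 43
```

Call:
send_rows(
  moves=[
    {"dx": 20.3, "dy": 26.3, "dz": 0, "spin": -0.5, "claw": -0.6},
    {"dx": 0, "dy": 0, "dz": 0, "spin": 0, "claw": -0.6},
    {"dx": 0, "dy": 0, "dz": 0, "spin": 0, "claw": -0.6},
    {"dx": 0, "dy": 0, "dz": 30, "spin": 0, "claw": -0.6},
    {"dx": 0, "dy": 0, "dz": 30, "spin": 0, "claw": -0.6},
    {"dx": 0, "dy": 0, "dz": 28, "spin": 0, "claw": -0.6},
    {"dx": 0, "dy": 0, "dz": 0, "spin": 0, "claw": -0.6},
    {"dx": 0, "dy": 0, "dz": 0, "spin": 0, "claw": 1},
    {"dx": 0, "dy": 0, "dz": 0, "spin": 0, "claw": 1},
    {"dx": 0, "dy": 0, "dz": 0, "spin": 0, "claw": 1},
    {"dx": 0, "dy": 0, "dz": 0, "spin": 0, "claw": 1},
    {"dx": 0, "dy": 0, "dz": 0, "spin": 0, "claw": 1},
    {"dx": 0, "dy": 0, "dz": 0, "spin": 0, "claw": 1},
    {"dx": 0, "dy": 0, "dz": 0, "spin": 0, "claw": 1},
    {"dx": 0, "dy": 0, "dz": 0, "spin": 0, "claw": 1},
  ],
  grip_force=30,
)

```text
t: 41.5
tool_pos: [0.5059, 0.3593, 0.216]
ee_rot: [[-0.959, 0.285, 0.005], [0.285, 0.959, 0.001], [-0.005, 0.003, -1.0]]
force: [0.9, -2.4, 6.4]
gripper_width: 0.167
finger_force: 29.5
```

Call:
send_rows(
  moves=[
    {"dx": -0.2, "dy": -8.4, "dz": 0, "spin": -2, "claw": 1},
    {"dx": -0.6, "dy": -16.7, "dz": 0, "spin": -4, "claw": 1},
    {"dx": -0.6, "dy": -16.7, "dz": 0, "spin": -4, "claw": 1},
    {"dx": -0.6, "dy": -16.7, "dz": 0, "spin": -4, "claw": 1},
    {"dx": -0.6, "dy": -16.7, "dz": 0, "spin": -4, "claw": 1},
    {"dx": -0.6, "dy": -16.7, "dz": 0, "spin": -4, "claw": 1},
    {"dx": -0.6, "dy": -16.7, "dz": 0, "spin": -4, "claw": 1},
    {"dx": -0.6, "dy": -16.7, "dz": 0, "spin": -4, "claw": 1},
    {"dx": -0.6, "dy": -16.7, "dz": 0, "spin": -4, "claw": 1},
    {"dx": 0, "dy": 0, "dz": 0, "spin": 0, "claw": 1},
  ],
)

```text
t: 42.33
tool_pos: [0.5071, 0.2171, 0.2161]
ee_rot: [[-0.954, -0.3, 0.005], [-0.3, 0.954, -0.0], [-0.004, -0.002, -1.0]]
force: [-2.8, -1.6, 6.4]
gripper_width: 0.169
finger_force: 29.7
```

Call:
send_rows(
  moves=[
    {"dx": -0.6, "dy": -16.7, "dz": 0, "spin": -4, "claw": 1},
    {"dx": -0.6, "dy": -16.7, "dz": 0, "spin": -4, "claw": 1},
    {"dx": -0.6, "dy": -16.7, "dz": 0, "spin": -4, "claw": 1},
    {"dx": -0.6, "dy": -16.7, "dz": 0, "spin": -4, "claw": 1},
    {"dx": -0.6, "dy": -16.7, "dz": 0, "spin": -4, "claw": 1},
    {"dx": -0.6, "dy": -16.7, "dz": 0, "spin": -4, "claw": 1},
    {"dx": -0.6, "dy": -16.7, "dz": 0, "spin": -4, "claw": 1},
    {"dx": -0.6, "dy": -16.7, "dz": 0, "spin": -4, "claw": 1},
    {"dx": -0.6, "dy": -16.7, "dz": 0, "spin": -4, "claw": 1},
    {"dx": 0, "dy": 0, "dz": 0, "spin": 0, "claw": 1},
    {"dx": 0, "dy": 0, "dz": 0, "spin": 0, "claw": 1},
    {"dx": 0, "dy": 0, "dz": 0, "spin": 0, "claw": 1},
  ],
)

```text
t: 43.33
tool_pos: [0.5931, 0.0973, 0.2161]
ee_rot: [[-0.596, -0.803, 0.005], [-0.803, 0.596, -0.002], [-0.001, -0.005, -1.0]]
force: [-2.4, -3.0, 7.4]
gripper_width: 0.169
finger_force: 29.7
```

Run:
```python
from h import *
plan(.5998,.0910,.212,236)
```

```text
h0 -126.6 spin -2.6 | dx 1.5 dy -9.1 dz 4.1 t 43.3 j6 -50
```

Call:
send_rows(
  moves=[
    {"dx": -0.2, "dy": -9, "dz": 0, "spin": -2.2, "claw": 1},
    {"dx": 0, "dy": 0, "dz": 0, "spin": 0, "claw": 1},
    {"dx": 0, "dy": 0, "dz": 0, "spin": 0, "claw": 1},
    {"dx": 0, "dy": 0, "dz": 0, "spin": 0, "claw": -0.6},
    {"dx": 0, "dy": 0, "dz": 0, "spin": 0, "claw": -0.6},
    {"dx": 0, "dy": 0, "dz": 0, "spin": 0, "claw": -0.6},
    {"dx": 0, "dy": 0, "dz": 0, "spin": 0, "claw": -0.6},
    {"dx": 0, "dy": 0, "dz": 0, "spin": 0, "claw": -0.6},
    {"dx": 0, "dy": 0, "dz": -30, "spin": 0, "claw": -0.6},
    {"dx": 0, "dy": 0, "dz": -40, "spin": 0, "claw": -0.6},
    {"dx": 0, "dy": 0, "dz": -40, "spin": 0, "claw": -0.6},
    {"dx": 0, "dy": 0, "dz": 0, "spin": 0, "claw": -0.6},
    {"dx": 0, "dy": 0, "dz": 0, "spin": 0, "claw": -0.6},
    {"dx": 0, "dy": 0, "dz": 0, "spin": 0, "claw": -0.6},
  ],
)

```text
t: 44.5
tool_pos: [0.5995, 0.0939, 0.3225]
ee_rot: [[-0.564, -0.826, 0.001], [-0.826, 0.564, 0.0], [-0.001, -0.001, -1.0]]
force: [0.5, -0.2, -0.1]
gripper_width: 0.804
finger_force: 0.0
```

Run:
```python
from h import *
s=snap('wrist');C=cloud(s);t=snap('top')
m=(C[...,2]>.228)&(C[...,2]<.24)&(np.hypot(C[...,0]-.6,C[...,1]-.092)<.04);k=C[m].mean(0);print('knob top',m.sum(),k,np.hypot(k[0]-.602,k[1]-.0933))
print('dark',over(t,.607,-.318,.009,.026,.045),'wood',over(t,.455,-.341,.014,.027,.04))
plan(.6,.092,.3);print(sensors.get_obs()['qvel'].round(2))
```

```text
knob top 408 [0.59934422 0.09028613 0.23362428] 0.004017037670032032
dark (199, array([ 0.6069, -0.3136,  0.0141]), array([ 0.562, -0.345]), array([ 0.651, -0.293])) wood (95, array([ 0.4541, -0.3379,  0.0194]), array([ 0.417, -0.352]), array([ 0.489, -0.323]))
h0 -124.3 spin 0.0 | dx 0.7 dy -2.1 dz 20.4 t 44.6 j6 -53
[ 0.07  0.21 -0.86  0.15  0.01 -0.04]
```

```bash
python3 -c "
from bench import bot
print(bot.hand_in())"
```

```text
the job is handed in; nothing more can be done
None
```

I handed the job in at about 45 s; no verdict came back. By my measurements both lifts are in the black tray, both plugs are in the plywood tray, the plate is flush in the recess, the lamp head is back about 4 mm from the recess centre, and the arm never reached for the jar, tin or hammer, though I didn't re-measure those three.

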